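Test the battery boxes and wedge them tight in their carrier

TASK

Test the battery boxes that are there one at a time, in the order red, yellow, green, blue (some may be missing), by pressing each one fully down on the sprung plate of the tester. Stand all of them upright in the carrier's channel, fill the places left of the five with plywood dummy blocks, push the row up against the upright stop, and drive the orange wedge thin end down into the last gap by the leaning wall until it is jammed and the row is locked tight. Leave the microphone, the glue carton and the mug where they are.

Things in the scene. Friction and masses are not known exactly. Their poses are not given: they have to be found in the camera images.
- carrier: fixed aluminium carrier for a row of five blocks; origin at the centre of its underside on the table, z up, the row runs along y. Channel 62 mm wide (x -31 to 31), floor 8 mm above the table, side walls 6 mm thick with tops 22 mm above the table. Blocks stand with their 56 mm side across it, 36 mm along the row; five against the stop fill y = -110 to 70 mm; the wedge goes in the gap beyond.
- row_stop (a point): foot of the upright stop's inner face at the carrier's -y end, on the channel floor and centre line (carrier y = -110 mm); the stop is 50 mm wide, its top 56 mm above the table
- wall_foot (a point): foot of the leaning end wall's inner face at the carrier's +y end, on the channel floor and centre line (carrier y = 91 mm); the wall is 44 mm wide, leans outward (to +y) by 12 degrees and tops out 63 mm above the table, at y = 103 mm
- plate_top (a point): centre of the top of the tester's sprung steel plate (76 mm along x, 54 mm along y), 34 mm above the table when free; z up. The tester is a fixed black housing 110 (x) x 95 (y) x 18 mm around the same axis.
- plate (a joint): how far the plate is pressed down, in m: 0 free, 0.008 fully down against its stop. The spring needs about 1 N to start and 9 N at the bottom; it comes back up when let go.
- red_box: Red sealed plastic battery box, 56 (x) x 36 (y) x 60 (z) mm, about 0.15 kg, standing upright; origin at the centre of its underside, z up; bottom-heavy, friction about 0.6. May be absent.
- yellow_box: Yellow sealed plastic battery box, 56 (x) x 36 (y) x 60 (z) mm, about 0.15 kg, standing upright; origin at the centre of its underside, z up; bottom-heavy, friction about 0.6. May be absent.
- green_box: Green sealed plastic battery box, 56 (x) x 36 (y) x 60 (z) mm, about 0.15 kg, standing upright; origin at the centre of its underside, z up; bottom-heavy, friction about 0.6. May be absent.
- blue_box: Blue sealed plastic battery box, 56 (x) x 36 (y) x 60 (z) mm, about 0.15 kg, standing upright; origin at the centre of its underside, z up; bottom-heavy, friction about 0.6. May be absent.
- dummy1: Plain plywood dummy block of the same size as a battery box, 56 (x) x 36 (y) x 60 (z) mm, 0.12 kg, with a steel sole, upright; origin at the centre of its underside, z up. A spare filler for the row.
- dummy2: Plain plywood dummy block of the same size as a battery box, 56 (x) x 36 (y) x 60 (z) mm, 0.12 kg, with a steel sole, upright; origin at the centre of its underside, z up. A spare filler for the row.
- dummy3: Plain plywood dummy block of the same size as a battery box, 56 (x) x 36 (y) x 60 (z) mm, 0.12 kg, with a steel sole, upright; origin at the centre of its underside, z up. A spare filler for the row.
- wedge: orange wedge, 50 (x) x 66 mm tall, 0.1 kg, standing on its thin end: 24 mm thick (y) below, 38 above. Origin at the centre of its underside; the face at y = -12 mm is upright (goes to the fifth block), the +y face leans out 12 degrees like the end wall. In a tight row it jams about 14 mm above the channel floor (carrier y 82, z 22 mm); higher: slack; on the floor: a block is missing. Push with 15-20 N.
- microphone: hand microphone lying on the table, 200 x 48 mm; bystander
- glue_carton: black glue carton, 60 x 130 x 45 mm; bystander
- mug: blue mug, 76 mm across, 85 mm tall; bystander
Mind the look-alikes: they are no part of the job. Leave any purple look-alike of the wedge alone. What is shaped like the dummy1 but purple is not meant.

How it is judged:
By the outcome, as a careful person would: the job done as asked, in the order asked, and still so for the second after the job is handed in, with the robot touching nothing.
Of red_box, yellow_box, green_box, blue_box only 2 to 4 are there at a start; the rules pass over those that are not, and their reading is None.
At some moment in a run one of red_box, yellow_box, green_box, blue_box, dummy1, dummy2, dummy3 may be knocked a few centimetres aside while the robot is not near it.
It also fails if it takes over 200 s, if anything falls off the work surface, if the arm or the gripper's body presses on something with over 40 N, if the wrist force passes 120 N, or if a joint passes its speed limit or range.

ROBOT

A 7-joint arm with a two-finger parallel gripper is mounted at the origin on the work surface. World frame = base frame: x ahead of the robot, y to its left, z up, the work surface at z = 0. Lengths are in m, angles in rad, forces in N, time in s.
With the tool pointing down it reaches from about 0.425 to 0.95 m from the base axis. Payload 4.7 kg.
Tool frame: the origin (TCP) lies at the very end of the fingers, on their centre line; the grasp point (between the pads) lies 19 mm behind it (grasp_offset is the distance from the TCP to the grasp point, in m); z points along the fingers, y is the line along which they close (so a half turn about z gives the same grasp; the last joint's range is limited). The gripper opens to 85 mm and grips with 20 to 120 N. Pads are 22 mm wide; open, the fingers measure 114 mm over their backs; the gripper's body (76 mm by 85 mm) begins 54 mm behind the grasp point. The pads swing forward as they close: fully open they stand 13 mm farther back than shut.
Start: joints at [-1.182, 0.469, -0.049, 1.532, 0.024, 1.141, -0.082], TCP at [0.274, 0.617, 0.231] pointing down, gripper open.
Joint ranges: [-2.59, 2.59], [-0.33, 1.99], [-1.39, 1.29], [0.1, 2.45], [-1.04, 4.18], [0.21, 1.99], [-2.66, 2.66]. Speed limits (rad/s): [2.57, 2.57, 3.14, 3.14, 3.14, 3.14, 3.14].

INTERFACE

Orientations are given as a rotation vector (axis times angle).
In Python, from rig import * gives the robot as it stands. The module is installed in compiled form; this text tells all that it offers.
- The arm moves only by the shell command python3 -m handwheel 'ROWS'. ROWS is JSON, a list of rows, each an object of numbers: "dx", "dy", "dz": the shift along the tool's x, y, z normalised to -1 to 1, where 1 is 0.12 m; "rx", "ry", "rz": the turn, a rotation vector about the tool's x, y, z normalised to -1 to 1, where 1 is 90 degrees; "fingers": the closure, from 0 (fully open) to 1 (shut). In form: [{"dx": .., "dy": .., "dz": .., "rx": .., "ry": .., "rz": .., "fingers": ..}, ...]. A call has 1 to 10 rows; each row is the pose to reach, as a shift and turn from the pose commanded when the call began, along the tool's axes at that moment; what a row does not reach only later rows make up. A row lasts 1/12 s, in which the tool goes at most 41.7 mm and 7.16 degrees, less where a joint would pass 70% of its speed; a pose out of reach is approached as far as the arm can. A call with a number of a shift or a turn outside -1 to 1 is refused whole. A call with a gripper value outside its range is refused whole. The fingers move at their own pace and stop on an object; the grip force is fixed at half the most. Time passes only in rows, so rows that repeat a pose let the fingers close. It gives the time, the measured TCP pose, the force, the opening and the grip force at its end, in the units of the state.
- get_state(): the state, without advancing time (a new reading comes with each control period).
- get_image(name): name is "scene" or "side" or "wrist"; returns the picture (400x640x3 uint8, red, green, blue); there is no depth.
- camera_params(name): a dict with "mtx" (3x3 intrinsics, pixels), "world_from_camera" (4x4, takes a point from camera to world coordinates); the wrist camera has in their place "mount" (4x4, takes a point from camera to tool coordinates, whose origin is the TCP and whose axes are the flange's). Camera axes: x right, y down, z forward; pixel columns grow to the right and rows downward; lengths in m; the calibration is good to about 2 mm. The wrist camera is an equidistant fisheye: a pixel r from the principal point sees the ray r / f radians off the axis. A picture is of the moment at which its call begins: read the wrist's pose just before it. camera_params takes no time and is no camera call.
- finish_job(): hands the job in; it is judged then, once.
The state is a dict: "t": time; "q": joint angles; "dq": joint speeds; "joint_efforts": joint torques, N m; "position": TCP position; "orientation": TCP orientation; "force": force on the tool from outside, world axes, zero at the start; "ft_torque": the same for the moment, N m; "width": finger opening in m; "grasp_force": force on a finger pad.
Only numpy, scipy, OpenCV 4.12 (cv2) and the standard library are available. Lean on these libraries where they do the work, as an engineer would, in place of code of your own. Each camera call takes 0.05 s, during which the arm holds its last target. There are 200 camera calls.

## Working session

There is one attempt and no reset: what is moved stays moved. The work goes in short steps, Python scripts to look and compute and a shell command to move; the robot and the scene stay as the last step left them, time stands still between calls to the robot, and variables do not carry over. Pictures are saved under pics/ and viewed, at most 14 in all, crops included, and the job is handed in when it is done.

```bash
mkdir -p pics; cat > look.py <<'E'
from rig import *
import cv2,numpy as np,sys
def snap(n,f):
    im=get_image(n); cv2.imwrite('pics/'+f,im[:,:,::-1]); return im
E
python3 - <<'E'
from look import *
s=get_state(); print({k:np.round(v,3).tolist() for k,v in s.items()})
for n in ('scene','side','wrist'):
    snap(n,n+'0.png'); p=camera_params(n); print(n,{k:np.round(v,4).tolist() if not isinstance(v,str) else v for k,v in p.items()})
E
```

```text
{'t': 0.0, 'q': [-1.182, 0.469, -0.049, 1.534, 0.024, 1.141, -0.082], 'dq': [0.001, 0.0, -0.002, 0.0, 0.0, 0.002, -0.0], 'joint_efforts': [0.0, -51.031, -0.046, -23.771, 0.011, 0.008, 0.0], 'position': [0.274, 0.616, 0.23], 'orientation': [-0.651, -3.073, 0.003], 'force': [-0.405, -0.085, -0.235], 'ft_torque': [0.024, -0.043, -0.014], 'grasp_force': 0.0, 'width': 0.085}
scene {'mtx': [[415.337, 0.0, 322.535], [0.0, 415.337, 192.9184], [0.0, 0.0, 1.0]], 'world_from_camera': [[0.2046, 0.6756, -0.7083, 1.4364], [0.9788, -0.1384, 0.1508, -0.1708], [0.0039, -0.7242, -0.6896, 0.8623], [0.0, 0.0, 0.0, 1.0]]}
side {'mtx': [[482.828, 0.0, 323.5597], [0.0, 482.828, 201.8594], [0.0, 0.0, 1.0]], 'world_from_camera': [[0.9946, -0.0827, 0.0632, 0.5351], [-0.1029, -0.6881, 0.7182, -0.889], [-0.0159, -0.7208, -0.6929, 0.9104], [0.0, 0.0, 0.0, 1.0]]}
wrist {'mtx': [[309.7069, 0.0, 319.1827], [0.0, 309.7069, 202.4046], [0.0, 0.0, 1.0]], 'mount': [[0.0009, -0.9638, -0.2666, 0.0673], [1.0, 0.0009, 0.0002, -0.0008], [0.0001, -0.2666, 0.9638, -0.1428], [0.0, 0.0, 0.0, 1.0]]}
```

View pics/scene0.png

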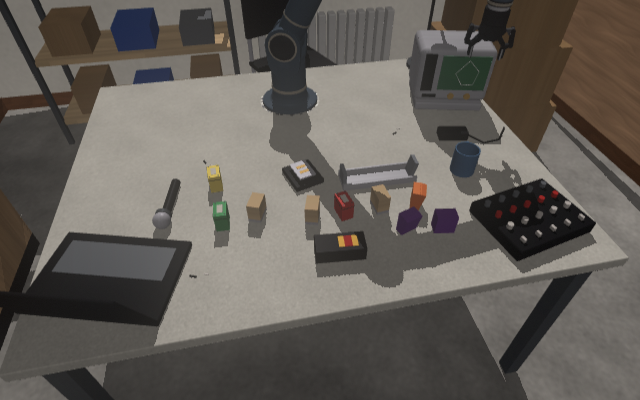

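View pics/side0.png

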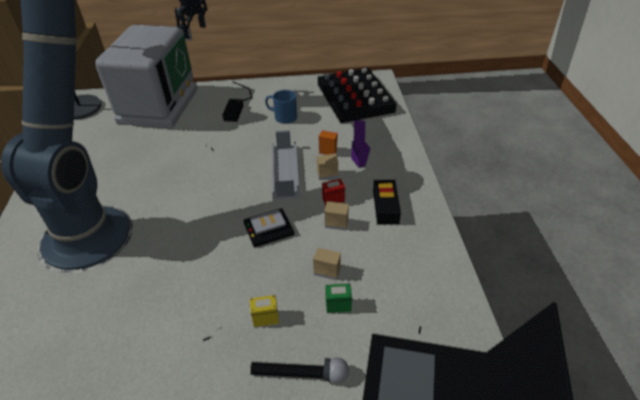

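The scene picture shows red at (344,206), yellow (214,179), green (221,215) and no blue box. The dummies are at (257,207), (313,209) and (381,198), the orange wedge at (419,192), the carrier around (378,175) and the tester at (302,174). The purple look-alikes are at (409,221) and (445,219).

```bash
cat >> look.py <<'E'
from scipy.spatial.transform import Rotation as Ro
def cast(n,px,z,st=None):
    p=camera_params(n); K=p['mtx']; px=np.atleast_2d(np.array(px,float))
    u=(px-[K[0][2],K[1][2]])/K[0][0]
    if n=='wrist':
        r=np.linalg.norm(u,axis=1,keepdims=True); d=np.hstack([u/np.maximum(r,1e-9)*np.sin(r),np.cos(r)])
        T=np.eye(4); T[:3,:3]=Ro.from_rotvec(st['orientation']).as_matrix(); T[:3,3]=st['position']; T=T@np.array(p['mount'])
    else:
        d=np.hstack([u,np.ones((len(u),1))]); T=np.array(p['world_from_camera'])
    d=d@T[:3,:3].T; o=T[:3,3]
    return o+d*((z-o[2])/d[:,2:])
def mask(im,c):
    h=cv2.cvtColor(im,cv2.COLOR_RGB2HSV); H,S,V=cv2.split(h)
    r={'red':((H<5)|(H>172))&(S>130)&(V>60),'orange':(H>=6)&(H<14)&(S>160)&(V>90),'wood':(H>=9)&(H<22)&(S>60)&(S<170)&(V>90),
     'yellow':(H>=22)&(H<35)&(S>120)&(V>70),'green':(H>40)&(H<85)&(S>80)&(V>40),'purple':(H>130)&(H<165)&(S>60)}[c]
    m=cv2.morphologyEx(r.astype(np.uint8),cv2.MORPH_CLOSE,np.ones((5,5)))
    return m
def blobs(im,c,a=60):
    cs,_=cv2.findContours(mask(im,c),cv2.RETR_EXTERNAL,cv2.CHAIN_APPROX_NONE)
    return sorted([k for k in cs if cv2.contourArea(k)>a],key=cv2.contourArea,reverse=True)
E
python3 - <<'E'
from look import *
for n in('scene','side'):
    im=cv2.imread(f'pics/{n}0.png')[:,:,::-1].copy()
    for c in ('red','yellow','green','orange','wood','purple'):
        for b in blobs(im,c):
            m=b.reshape(-1,2); x,y,w,h=cv2.boundingRect(b)
            if 150<x+w/2<500 and y>120: print(n,c,cv2.contourArea(b),(x,y,w,h),cast(n,[(x+w/2,y+h/2)],.03)[0].round(3))
a=cv2.imread('pics/scene0.png')[140:270,190:470]; cv2.imwrite('pics/c1.png',cv2.resize(a,None,fx=2.8,fy=2.8,interpolation=2))
E
```

```text
scene red 186.0 (335, 194, 19, 27) [0.652 0.059 0.03 ]
scene yellow 119.5 (207, 166, 13, 13) [ 0.426 -0.297  0.03 ]
scene green 158.0 (213, 202, 13, 15) [ 0.589 -0.284  0.03 ]
scene orange 112.0 (413, 183, 13, 13) [0.624 0.293 0.03 ]
scene wood 322.0 (410, 181, 17, 29) [0.648 0.281 0.03 ]
scene wood 311.0 (305, 195, 15, 27) [ 0.638 -0.029  0.03 ]
scene wood 293.5 (246, 192, 19, 28) [ 0.596 -0.184  0.03 ]
scene wood 232.0 (372, 184, 19, 28) [0.636 0.173 0.03 ]
scene purple 514.5 (432, 209, 27, 24) [0.757 0.316 0.03 ]
scene purple 409.5 (397, 207, 25, 27) [0.735 0.221 0.03 ]
side red 301.5 (323, 180, 22, 23) [0.647 0.06  0.03 ]
side yellow 679.5 (250, 296, 29, 31) [ 0.456 -0.297  0.03 ]
side green 638.5 (326, 284, 26, 29) [ 0.618 -0.282  0.03 ]
side orange 274.5 (319, 131, 18, 23) [0.655 0.279 0.03 ]
side wood 435.0 (314, 248, 26, 28) [ 0.603 -0.178  0.03 ]
side wood 257.5 (324, 201, 25, 24) [ 0.644 -0.021  0.03 ]
side wood 155.5 (317, 130, 21, 46) [0.648 0.228 0.03 ]
```

View pics/c1.png

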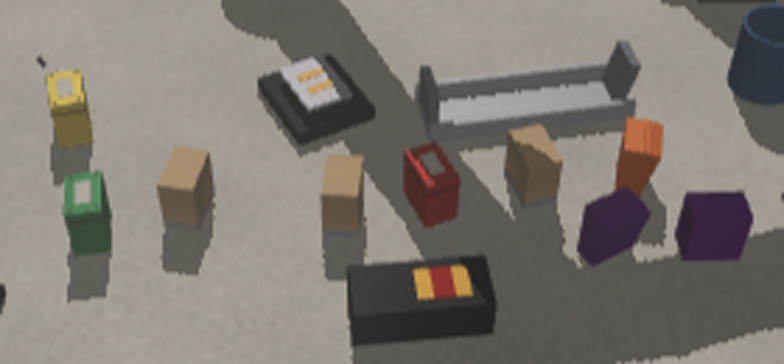

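The crop shows the carrier's leaning wall on the right (world +y) and the upright stop on the left. The dummies stand at about (185,185), (343,190) and (533,165) in the crop. I'll align the tool and fly above the carrier.

```bash
python3 -m handwheel '[{"dx":-0.4,"dy":-0.28,"dz":-0.3,"rz":-0.08},{"dx":-0.7,"dy":-0.5,"dz":-0.5,"rz":-0.16},{"dx":-1,"dy":-0.7,"dz":-0.6,"rz":-0.24},{"dx":-1,"dy":-0.7,"dz":-0.6,"rz":-0.266}]' >/dev/null
for i in 1 2 3; do python3 -m handwheel '[{"dx":-0.2,"dy":-0.33},{"dx":-0.4,"dy":-0.66},{"dx":-0.56,"dy":-0.95},{"dx":-0.56,"dy":-0.95}]' | tail -1; done
python3 - <<'E'
from look import *
s=get_state(); print(np.round(s['position'],3),np.round(s['orientation'],3),s['t'],s['q'])
im=snap('wrist','w1.png'); np.savez('w1.npz',p=s['position'],o=s['orientation'])
print(cast('scene',[(343,187),(413,175),(302,174)],0.01).round(3))
E
```

```text
[0.274 0.617 0.23 ] [-6.520e-01 -3.073e+00  2.000e-03] 0.15 [-1.18189702  0.46928215 -0.04857278  1.53339986  0.02407609  1.14099407
 -0.08234272]
[[ 0.548  0.081  0.01 ]
 [ 0.538  0.309  0.01 ]
 [ 0.464 -0.03   0.01 ]]invalid input at $[0]: expected keys dx, dy, dz, rx, ry, rz, fingers
invalid input at $[0]: expected keys dx, dy, dz, rx, ry, rz, fingers
invalid input at $[0]: expected keys dx, dy, dz, rx, ry, rz, fingers
invalid input at $[0]: expected keys dx, dy, dz, rx, ry, rz, fingers
```

View pics/w1.png

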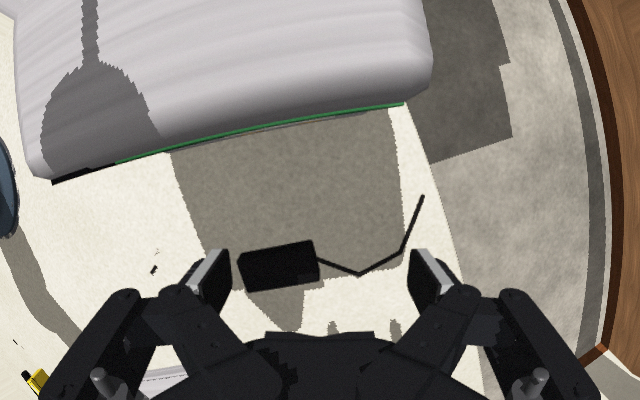

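That view shows only the monitor and a charger: the moves were refused because every key is required. I'll send the moves again with all keys.

```bash
python3 -m handwheel '[{"dx":-0.4,"dy":-0.28,"dz":-0.3,"rx":0,"ry":0,"rz":-0.08,"fingers":0},{"dx":-0.7,"dy":-0.5,"dz":-0.5,"rx":0,"ry":0,"rz":-0.16,"fingers":0},{"dx":-1,"dy":-0.7,"dz":-0.6,"rx":0,"ry":0,"rz":-0.24,"fingers":0},{"dx":-1,"dy":-0.7,"dz":-0.6,"rx":0,"ry":0,"rz":-0.266,"fingers":0}]'
for i in 1 2 3; do python3 -m handwheel '[{"dx":-0.18,"dy":-0.3,"dz":0,"rx":0,"ry":0,"rz":0,"fingers":0},{"dx":-0.36,"dy":-0.6,"dz":0,"rx":0,"ry":0,"rz":0,"fingers":0},{"dx":-0.56,"dy":-0.95,"dz":0,"rx":0,"ry":0,"rz":0,"fingers":0},{"dx":-0.56,"dy":-0.95,"dz":0,"rx":0,"ry":0,"rz":0,"fingers":0}]' | tail -1; done
python3 - <<'E'
from look import *
s=get_state(); print(np.round(s['position'],3),np.round(s['orientation'],3),s['t'],s['q'])
im=snap('wrist','w2.png'); np.savez('w2.npz',position=s['position'],orientation=s['orientation'])
E
```

```text
t: 0.53
position: [0.3504, 0.4899, 0.3042]
orientation: [-0.008, 3.141, 0.0]
force: [-0.1, 0.6, -0.2]
width: 0.0853
grasp_force: 0.0
grasp_force: 0.0
grasp_force: 0.0
grasp_force: 0.0
[0.554 0.141 0.303] [ 0.018  3.14  -0.007] 1.5333 [-0.42710081  0.24192166  0.12509902  1.69658385 -0.02675596  1.20454191
  1.26306448]
```

View pics/w2.png

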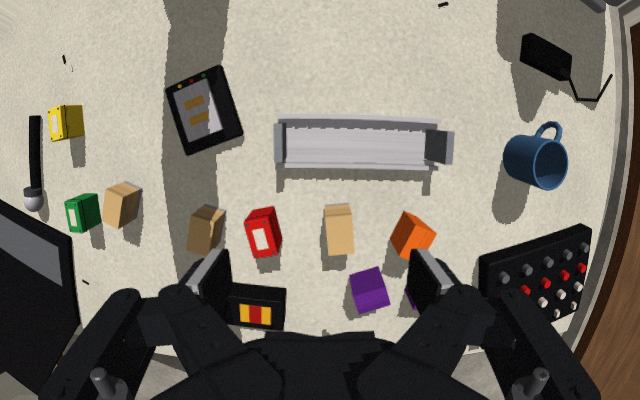

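The wrist view has everything: tester at (204,109), carrier from (280,120) to (445,170) with the leaning wall at its right end, yellow (66,122), green (82,213), red (263,232), dummies (121,205), (206,230) and (339,229), wedge (413,236). Now I'll measure the carrier, tester and boxes.

```bash
python3 - <<'E'
from look import *
a=cv2.imread('pics/w2.png')[55:200,155:465]; cv2.imwrite('pics/c2.png',cv2.resize(a,None,fx=2.58,fy=2.58,interpolation=2))
im=cv2.imread('pics/w2.png')[:,:,::-1].copy(); s=np.load('w2.npz')
for c in ('red','yellow','green','orange','wood'):
    for b in blobs(im,c):
        x,y,w,h=cv2.boundingRect(b)
        print(c,cv2.contourArea(b),(x,y,w,h),cast('wrist',[(x+w/2,y+h/2)],.04,s)[0].round(3))
h=im.max(2); 
m=(h<62).astype(np.uint8); m[:, :160]=0; m[:,250:]=0; m[:60]=0; m[160:]=0
cs,_=cv2.findContours(cv2.morphologyEx(m,cv2.MORPH_CLOSE,np.ones((9,9))),0,1); b=max(cs,key=cv2.contourArea)
w=cast('wrist',b.reshape(-1,2),.018,s)[:,:2]; print('tester',cv2.minAreaRect((w*1000).astype(np.float32)))
E
```

```text
red 1408.5 (244, 206, 38, 53) [0.643 0.058 0.04 ]
red 171.5 (250, 305, 11, 19) [0.787 0.033 0.04 ]
red 66.0 (541, 277, 10, 12) [0.761 0.565 0.04 ]
red 62.0 (560, 270, 10, 11) [0.752 0.616 0.04 ]
yellow 1076.0 (48, 105, 37, 37) [ 0.458 -0.284  0.04 ]
green 1055.5 (64, 193, 37, 40) [ 0.615 -0.273  0.04 ]
orange 1208.0 (390, 212, 46, 48) [0.651 0.274 0.04 ]
wood 5938.5 (581, 185, 59, 215) [0.826 0.823 0.04 ]
wood 1297.5 (324, 204, 31, 52) [0.64  0.167 0.04 ]
wood 933.0 (186, 205, 39, 52) [ 0.642 -0.029  0.04 ]
wood 805.0 (102, 182, 37, 47) [ 0.602 -0.178  0.04 ]
wood 155.0 (189, 111, 21, 15) [ 0.479 -0.023  0.04 ]
wood 152.5 (184, 95, 21, 16) [ 0.457 -0.03   0.04 ]
tester ((466.7864074707031, -27.845016479492188), (109.70967102050781, 96.2684326171875), 16.72804069519043)
```

View pics/c2.png

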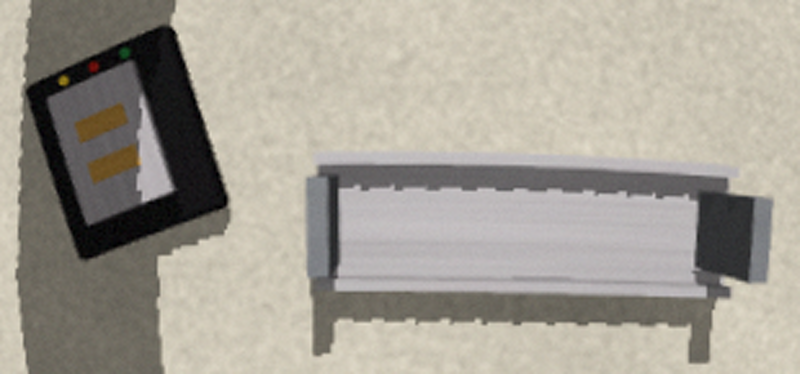

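The crop shows the tester turned about 17°; its measured 110x96 mm matches the given size. The carrier's wall tops have outer edges from (318,153) to (738,168) and from (313,292) to (728,297). The stop foot is at x≈338 and the leaning-wall foot at x≈697 (crop pixels).

```bash
python3 - <<'E'
from look import *
s=np.load('w2.npz')
f=lambda p,z:cast('wrist',np.array(p)/2.58+[155,55],z,s)[:,:2].round(4)
print('far in/out',f([(340,166),(725,178),(340,154),(725,167)],.022))
print('near in/out',f([(340,280),(715,288),(340,292),(715,297)],.022))
print('feet',f([(338,230),(697,240)],.008))
E
```

```text
far in/out [[0.487  0.0956]
 [0.4907 0.3052]
 [0.4806 0.0958]
 [0.4846 0.305 ]]
near in/out [[0.5482 0.0941]
 [0.5525 0.3019]
 [0.5547 0.0939]
 [0.5576 0.3023]]
feet [[0.5223 0.0922]
 [0.5271 0.2946]]
```

Checks: the channel is 61.4 mm wide (62 given) and the feet are 202.5 mm apart (201 given). That puts the carrier origin at (0.5197, 0.203) with yaw ≈ -1.0°, and the tester at (0.467, -0.028) with yaw 16.7°. Now I'll turn the tool 90° and hover over red.

```bash
cat >> look.py <<'E'
def see(c,f,ztop=.06,near=None):
    "top-face rectangle of colour c (nearest to `near`) in the wrist picture; prints pose and the way to grasp it"
    s=get_state(); im=snap('wrist',f)
    best=None
    for b in blobs(im,c,250):
        w=cast('wrist',b.reshape(-1,2),ztop,s)[:,:2]
        r=cv2.minAreaRect((w*1000).astype(np.float32)); d=np.linalg.norm(np.array(r[0])/1000-near)
        if best is None or d<best[0]: best=(d,r,b)
    d,r,b=best; (cx,cy),(w,h),a=r
    if w<h: a+=90
    R=Ro.from_rotvec(s['orientation']).as_matrix(); cam=s['position']+R@np.array(camera_params('wrist')['mount'])[:3,3]
    print(c,'centre',np.round([cx,cy],1),'size',np.round([w,h],1),'long axis deg',round((a+90)%180-90,1),'px',cv2.boundingRect(b),'cam',cam.round(3))
    go(cx/1000,cy/1000,a)
def go(x,y,a=None,z=None,R=None):
    "shift/turn, in move units, from the present pose to x,y[,z] with tool y along angle a"
    s=get_state(); R=Ro.from_rotvec(s['orientation']).as_matrix(); p=s['position']
    d=R.T@(np.array([x,y,p[2] if z is None else z])-p)/.12
    ty=np.degrees(np.arctan2(R[1,1],R[0,1])); rz=0 if a is None else -((a-ty+90)%180-90)/90
    print('t',round(s['t'],2),'tcp',p.round(4),'tooly',round(ty,2),'-> dxyz',d.round(3),'rz',round(rz,3),'F',np.round(s['force'],1),'w',round(s['width'],4),'q7',round(s['q'][6],2))
E
python3 -m handwheel '[{"dx":-0.37,"dy":-0.5,"dz":0.1,"rx":0,"ry":0,"rz":0.15,"fingers":0},{"dx":-0.74,"dy":-1,"dz":0.2,"rx":0,"ry":0,"rz":0.75,"fingers":0},{"dx":-0.74,"dy":-1,"dz":0.2,"rx":0,"ry":0,"rz":0.75,"fingers":0},{"dx":-0.74,"dy":-1,"dz":0.2,"rx":0,"ry":0,"rz":0.75,"fingers":0},{"dx":-0.74,"dy":-1,"dz":0.2,"rx":0,"ry":0,"rz":0.75,"fingers":0},{"dx":-0.74,"dy":-1,"dz":0.2,"rx":0,"ry":0,"rz":0.75,"fingers":0},{"dx":-0.74,"dy":-1,"dz":0.2,"rx":0,"ry":0,"rz":0.75,"fingers":0},{"dx":-0.74,"dy":-1,"dz":0.2,"rx":0,"ry":0,"rz":0.75,"fingers":0},{"dx":-0.74,"dy":-1,"dz":0.2,"rx":0,"ry":0,"rz":0.75,"fingers":0},{"dx":-0.74,"dy":-1,"dz":0.2,"rx":0,"ry":0,"rz":0.75,"fingers":0}]'
python3 -m handwheel '[{"dx":-0.23,"dy":-0.1,"dz":0,"rx":0,"ry":0,"rz":0.25,"fingers":0},{"dx":-0.23,"dy":-0.1,"dz":0,"rx":0,"ry":0,"rz":0.25,"fingers":0},{"dx":-0.23,"dy":-0.1,"dz":0,"rx":0,"ry":0,"rz":0.25,"fingers":0},{"dx":-0.23,"dy":-0.1,"dz":0,"rx":0,"ry":0,"rz":0.25,"fingers":0},{"dx":-0.23,"dy":-0.1,"dz":0,"rx":0,"ry":0,"rz":0.25,"fingers":0}]'
python3 -c "
from look import *
see('red','w3.png',near=(.643,.058))"
```

```text
t: 2.42
position: [0.6396, 0.0314, 0.2788]
orientation: [-1.749, -2.608, -0.0]
force: [0.5, -0.2, 0.2]
width: 0.0852
grasp_force: 0.0
t: 2.83
position: [0.6392, 0.0011, 0.2789]
orientation: [-2.216, -2.225, 0.0]
force: [0.2, 0.2, -0.6]
width: 0.0851
grasp_force: 0.0
red centre [644.4  57.2] size [55.3 35.5] long axis deg 11.0 px (299, 110, 51, 37) cam [0.639 0.068 0.422]
t 2.88 tcp [0.6392 0.001  0.2789] tooly 0.26 -> dxyz [0.468 0.045 0.   ] rz -0.119 F [-0.6 -1.1  0.5] w 0.0853 q7 0.11
```

View pics/w3.png

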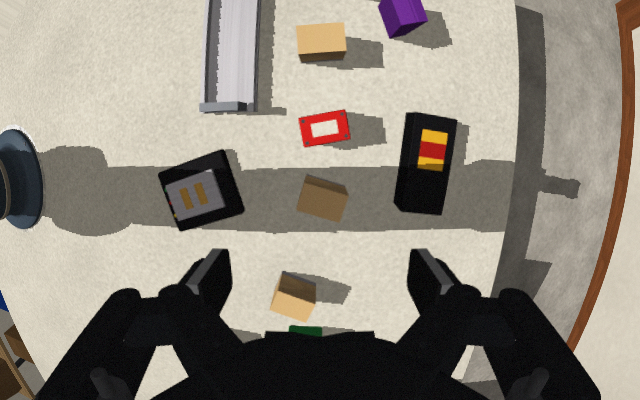

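Red is directly below the camera at (324,128) and measures 55x35 mm with yaw 11°, which matches the given size. Grasping.

```bash
python3 -m handwheel '[{"dx":0.468,"dy":0.045,"dz":0.4,"rx":0,"ry":0,"rz":-0.12,"fingers":0},{"dx":0.468,"dy":0.045,"dz":0.9,"rx":0,"ry":0,"rz":-0.12,"fingers":0},{"dx":0.468,"dy":0.045,"dz":0.9,"rx":0,"ry":0,"rz":-0.12,"fingers":0},{"dx":0.468,"dy":0.045,"dz":0.9,"rx":0,"ry":0,"rz":-0.12,"fingers":0}]' | sed -n 2p
python3 -c "
from look import *
go(.6444,.0572,11,.027)"
```

```text
position: [0.6394, 0.0605, 0.1633]
t 3.22 tcp [0.6394 0.0605 0.1633] tooly 11.26 -> dxyz [-0.039  0.052  1.135] rz 0.003 F [-1.7  1.1 -0.6] w 0.0859 q7 0.23
```

```bash
python3 -m handwheel '[{"dx":-0.03,"dy":0.05,"dz":0.3,"rx":0,"ry":0,"rz":0,"fingers":0},{"dx":-0.03,"dy":0.05,"dz":0.6,"rx":0,"ry":0,"rz":0,"fingers":0},{"dx":-0.03,"dy":0.05,"dz":0.9,"rx":0,"ry":0,"rz":0,"fingers":0},{"dx":-0.03,"dy":0.05,"dz":0.95,"rx":0,"ry":0,"rz":0,"fingers":0}]' | sed -n 2p
python3 -c "
from look import *
go(.6444,.0572,11,.027)"
```

```text
position: [0.648, 0.0528, 0.053]
t 3.55 tcp [0.648  0.0528 0.053 ] tooly 10.86 -> dxyz [ 0.042 -0.021  0.217] rz -0.002 F [-2.5  1.1 -0.8] w 0.0854 q7 0.29
```

```bash
python3 -m handwheel '[{"dx":0.02,"dy":-0.01,"dz":0.15,"rx":0,"ry":0,"rz":0,"fingers":0},{"dx":0.02,"dy":-0.01,"dz":0.21,"rx":0,"ry":0,"rz":0,"fingers":0},{"dx":0.02,"dy":-0.01,"dz":0.21,"rx":0,"ry":0,"rz":0,"fingers":0},{"dx":0.02,"dy":-0.01,"dz":0.21,"rx":0,"ry":0,"rz":0,"fingers":0}]' | sed -n 2p
python3 -c "
from look import *
go(.6444,.0572,11,.027)"
```

```text
position: [0.6509, 0.0552, 0.0339]
t 3.88 tcp [0.6509 0.0552 0.0339] tooly 10.82 -> dxyz [ 0.027 -0.05   0.058] rz -0.002 F [ 0.4 -0.6 -0.1] w 0.0852 q7 0.3
```

```bash
python3 -m handwheel '[{"dx":0.03,"dy":-0.05,"dz":0.05,"rx":0,"ry":0,"rz":0,"fingers":0},{"dx":0.03,"dy":-0.05,"dz":0.05,"rx":0,"ry":0,"rz":0,"fingers":0},{"dx":0.03,"dy":-0.05,"dz":0.05,"rx":0,"ry":0,"rz":0,"fingers":1},{"dx":0.03,"dy":-0.05,"dz":0.05,"rx":0,"ry":0,"rz":0,"fingers":1},{"dx":0.03,"dy":-0.05,"dz":0.05,"rx":0,"ry":0,"rz":0,"fingers":1},{"dx":0.03,"dy":-0.05,"dz":0.05,"rx":0,"ry":0,"rz":0,"fingers":1},{"dx":0.03,"dy":-0.05,"dz":0.05,"rx":0,"ry":0,"rz":0,"fingers":1},{"dx":0.03,"dy":-0.05,"dz":0.05,"rx":0,"ry":0,"rz":0,"fingers":1}]'
python3 -c "
from look import *
go(.467,-.028,16.7,.12)"
```

```text
t: 4.55
position: [0.644, 0.0577, 0.027]
orientation: [2.002, 2.42, 0.002]
force: [0.2, 0.7, 5.4]
width: 0.0556
grasp_force: 64.8
t 4.55 tcp [0.644  0.0577 0.027 ] tooly 10.8 -> dxyz [-0.425 -1.582 -0.778] rz -0.066 F [0.2 0.7 5.4] w 0.0556 q7 0.3
```

```bash
python3 -m handwheel '[{"dx":0,"dy":0,"dz":-0.35,"rx":0,"ry":0,"rz":0,"fingers":1},{"dx":0,"dy":0,"dz":-0.65,"rx":0,"ry":0,"rz":0,"fingers":1},{"dx":-0.25,"dy":-0.9,"dz":-0.65,"rx":0,"ry":0,"rz":-0.065,"fingers":1},{"dx":-0.25,"dy":-0.9,"dz":-0.65,"rx":0,"ry":0,"rz":-0.065,"fingers":1},{"dx":-0.25,"dy":-0.9,"dz":-0.65,"rx":0,"ry":0,"rz":-0.065,"fingers":1}]' | sed -n 2p
python3 -m handwheel '[{"dx":-0.17,"dy":-0.68,"dz":0,"rx":0,"ry":0,"rz":0,"fingers":1},{"dx":-0.17,"dy":-0.68,"dz":0,"rx":0,"ry":0,"rz":0,"fingers":1},{"dx":-0.17,"dy":-0.68,"dz":0,"rx":0,"ry":0,"rz":0,"fingers":1},{"dx":-0.17,"dy":-0.68,"dz":0,"rx":0,"ry":0,"rz":0,"fingers":1},{"dx":-0.17,"dy":-0.68,"dz":0,"rx":0,"ry":0,"rz":0,"fingers":1}]' | sed -n 2p
python3 -c "
from look import *
go(.467,-.028,16.7,.053)"
```

```text
position: [0.539, 0.0063, 0.1038]
position: [0.4706, -0.0348, 0.1042]
t 5.38 tcp [ 0.4706 -0.0348  0.1042] tooly 16.64 -> dxyz [ 0.063 -0.012  0.426] rz -0.001 F [ 1.5  0.  -1.2] w 0.0551 q7 0.47
```

```bash
python3 -m handwheel '[{"dx":0.06,"dy":-0.01,"dz":0.2,"rx":0,"ry":0,"rz":0,"fingers":1},{"dx":0.06,"dy":-0.01,"dz":0.32,"rx":0,"ry":0,"rz":0,"fingers":1},{"dx":0.06,"dy":-0.01,"dz":0.36,"rx":0,"ry":0,"rz":0,"fingers":1},{"dx":0.06,"dy":-0.01,"dz":0.4,"rx":0,"ry":0,"rz":0,"fingers":1},{"dx":0.06,"dy":-0.01,"dz":0.43,"rx":0,"ry":0,"rz":0,"fingers":1},{"dx":0.06,"dy":-0.01,"dz":0.43,"rx":0,"ry":0,"rz":0,"fingers":1},{"dx":0.06,"dy":-0.01,"dz":0.43,"rx":0,"ry":0,"rz":0,"fingers":1}]'
python3 -c "
from look import *
go(.467,-.028,16.7,.05)"
```

```text
t: 5.97
position: [0.4673, -0.0273, 0.0532]
orientation: [-1.874, -2.519, -0.001]
force: [-3.7, 2.9, 7.4]
width: 0.0554
grasp_force: 65.9
t 5.97 tcp [ 0.4673 -0.0273  0.0532] tooly 16.7 -> dxyz [-0.004 -0.004  0.027] rz 0.0 F [-3.7  2.9  7.4] w 0.0554 q7 0.51
```

```bash
python3 -m handwheel '[{"dx":0,"dy":0,"dz":0.02,"rx":0,"ry":0,"rz":0,"fingers":1},{"dx":0,"dy":0,"dz":0.04,"rx":0,"ry":0,"rz":0,"fingers":1},{"dx":0,"dy":0,"dz":0.04,"rx":0,"ry":0,"rz":0,"fingers":1},{"dx":0,"dy":0,"dz":0.04,"rx":0,"ry":0,"rz":0,"fingers":1}]'
```

```text
t: 6.3
position: [0.4675, -0.0274, 0.052]
orientation: [-1.874, -2.517, -0.005]
force: [-14.2, 3.5, 47.8]
width: 0.0553
grasp_force: 70.9
```

```bash
python3 -m handwheel '[{"dx":0,"dy":0,"dz":-0.3,"rx":0,"ry":0,"rz":0,"fingers":1},{"dx":0,"dy":0,"dz":-0.6,"rx":0,"ry":0,"rz":0,"fingers":1},{"dx":0.98,"dy":0.7,"dz":-0.6,"rx":0,"ry":0,"rz":0.197,"fingers":1},{"dx":0.98,"dy":0.7,"dz":-0.6,"rx":0,"ry":0,"rz":0.197,"fingers":1},{"dx":0.98,"dy":0.7,"dz":-0.6,"rx":0,"ry":0,"rz":0.197,"fingers":1},{"dx":0.98,"dy":0.7,"dz":-0.6,"rx":0,"ry":0,"rz":0.197,"fingers":1},{"dx":0.98,"dy":0.7,"dz":-0.6,"rx":0,"ry":0,"rz":0.197,"fingers":1},{"dx":0.98,"dy":0.7,"dz":-0.6,"rx":0,"ry":0,"rz":0.197,"fingers":1}]' | sed -n 2,4p
python3 -c "
from look import *
go(.518,.115,-1.04,.035)
get_image('wrist');snap('wrist','w4.png')"
```

```text
position: [0.515, 0.1101, 0.12]
orientation: [2.237, 2.204, 0.002]
force: [0.9, -0.3, -1.9]
t 6.97 tcp [0.515  0.1101 0.12  ] tooly -0.86 -> dxyz [0.041 0.024 0.708] rz 0.002 F [ 0.9 -0.3 -1.9] w 0.0553 q7 -0.09
```

View pics/w4.png

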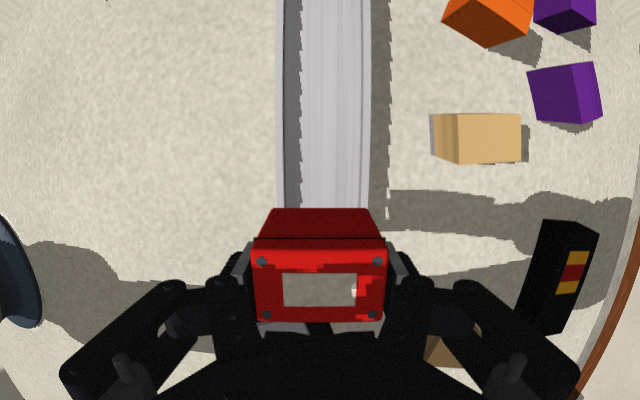

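Red is held square over the channel. The channel walls at row 100 lie at columns of about 277 and 371 (outer edges), so I'll use this view to refine the carrier's x.

```bash
python3 -c "
from look import *
im=cv2.imread('pics/w4.png'); s=get_state()
for r in (60,120,180):
  g=cv2.GaussianBlur(im[r-6:r+7].astype(float).mean(2).mean(0,keepdims=True),(1,1),0)[0]; d=np.diff(g); 
  k=[i for i in range(262,385) if abs(d[i])>7]; print(r,[(i,int(d[i])) for i in k])
  print(np.c_[k,cast('wrist',[(i+.5,r) for i in k],.022,s)[:,:2].round(4)].tolist())
"
```

```text
60 [(274, -9), (281, -37), (282, -91), (283, 7), (284, 29), (299, 29), (300, 39), (301, 17), (360, -29), (361, -12), (362, 26), (363, 21), (370, -59), (371, -26)]
[[274.0, 0.4818, 0.2215], [281.0, 0.4873, 0.2212], [282.0, 0.488, 0.2211], [283.0, 0.4888, 0.2211], [284.0, 0.4896, 0.221], [299.0, 0.5011, 0.2205], [300.0, 0.5019, 0.2205], [301.0, 0.5026, 0.2205], [360.0, 0.5479, 0.2201], [361.0, 0.5486, 0.2202], [362.0, 0.5494, 0.2202], [363.0, 0.5502, 0.2202], [370.0, 0.5557, 0.2203], [371.0, 0.5564, 0.2204]]
120 [(274, -7), (280, -7), (281, -39), (282, -77), (283, 7), (284, 16), (285, 8), (298, 23), (299, 30), (300, 20), (301, 15), (359, -15), (360, -23), (361, 7), (362, 25), (363, 11), (369, -33), (370, -40), (371, -13)]
[[274.0, 0.4807, 0.174], [280.0, 0.4854, 0.1738], [281.0, 0.4862, 0.1738], [282.0, 0.487, 0.1738], [283.0, 0.4877, 0.1737], [284.0, 0.4885, 0.1737], [285.0, 0.4893, 0.1737], [298.0, 0.4993, 0.1733], [299.0, 0.5001, 0.1733], [300.0, 0.5009, 0.1733], [301.0, 0.5017, 0.1733], [359.0, 0.5463, 0.1727], [360.0, 0.5471, 0.1727], [361.0, 0.5479, 0.1727], [362.0, 0.5487, 0.1727], [363.0, 0.5495, 0.1727], [369.0, 0.5542, 0.1728], [370.0, 0.555, 0.1728], [371.0, 0.5558, 0.1728]]
180 [(282, -53), (283, -64), (285, 19), (299, 16), (300, 27), (301, 25), (302, 14), (357, -9), (358, -17), (359, -9), (360, 15), (361, 22), (367, -10), (368, -55), (369, -14)]
[[282.0, 0.4852, 0.1264], [283.0, 0.486, 0.1263], [285.0, 0.4876, 0.1263], [299.0, 0.4987, 0.126], [300.0, 0.4995, 0.126], [301.0, 0.5003, 0.126], [302.0, 0.5011, 0.126], [357.0, 0.5448, 0.1252], [358.0, 0.5456, 0.1252], [359.0, 0.5464, 0.1252], [360.0, 0.5472, 0.1252], [361.0, 0.548, 0.1252], [367.0, 0.5529, 0.1251], [368.0, 0.5537, 0.1251], [369.0, 0.5545, 0.1251]]
```

```bash
python3 -m handwheel '[{"dx":0.05,"dy":0.014,"dz":0.2,"rx":0,"ry":0,"rz":0.003,"fingers":1},{"dx":0.05,"dy":0.014,"dz":0.4,"rx":0,"ry":0,"rz":0.003,"fingers":1},{"dx":0.05,"dy":0.014,"dz":0.5,"rx":0,"ry":0,"rz":0.003,"fingers":1},{"dx":0.05,"dy":0.014,"dz":0.58,"rx":0,"ry":0,"rz":0.003,"fingers":1},{"dx":0.05,"dy":0.014,"dz":0.66,"rx":0,"ry":0,"rz":0.003,"fingers":1},{"dx":0.05,"dy":0.014,"dz":0.69,"rx":0,"ry":0,"rz":0.003,"fingers":1},{"dx":0.05,"dy":0.014,"dz":0.69,"rx":0,"ry":0,"rz":0.003,"fingers":1}]'
python3 -c "
from look import *
go(.5167,.111,-1.15,.035)"
```

```text
t: 7.65
position: [0.5155, 0.1138, 0.0365]
orientation: [-2.248, -2.194, 0.001]
force: [0.2, -0.7, -1.0]
width: 0.0551
grasp_force: 64.7
t 7.65 tcp [0.5155 0.1138 0.0365] tooly -1.4 -> dxyz [-0.023  0.01   0.012] rz -0.003 F [ 0.2 -0.7 -1. ] w 0.0551 q7 -0.03
```

```bash
python3 -m handwheel '[{"dx":-0.015,"dy":0.01,"dz":0.01,"rx":0,"ry":0,"rz":0,"fingers":1},{"dx":-0.03,"dy":0.01,"dz":0.01,"rx":0,"ry":0,"rz":0,"fingers":1},{"dx":-0.03,"dy":0.01,"dz":0.01,"rx":0,"ry":0,"rz":0,"fingers":1}]' | sed -n 2,4p
python3 -m handwheel '[{"dx":0,"dy":0,"dz":0,"rx":0,"ry":0,"rz":0,"fingers":0},{"dx":0,"dy":0,"dz":0,"rx":0,"ry":0,"rz":0,"fingers":0},{"dx":0,"dy":0,"dz":0,"rx":0,"ry":0,"rz":0,"fingers":0},{"dx":0,"dy":0,"dz":0,"rx":0,"ry":0,"rz":0,"fingers":0},{"dx":0,"dy":0,"dz":-0.2,"rx":0,"ry":0,"rz":0,"fingers":0},{"dx":0,"dy":0,"dz":-0.5,"rx":0,"ry":0,"rz":0,"fingers":0},{"dx":0,"dy":0,"dz":-1,"rx":0,"ry":0,"rz":0,"fingers":0},{"dx":0,"dy":0,"dz":-1,"rx":0,"ry":0,"rz":0,"fingers":0}]' | sed -n 2,5p
for i in 1 2 3; do python3 -m handwheel '[{"dx":-0.3,"dy":-0.06,"dz":-0.1,"rx":0,"ry":0,"rz":0,"fingers":0},{"dx":-0.6,"dy":-0.12,"dz":-0.25,"rx":0,"ry":0,"rz":0,"fingers":0},{"dx":-0.95,"dy":-0.15,"dz":-0.25,"rx":0,"ry":0,"rz":0,"fingers":0}]' >/dev/null; done
python3 -m handwheel '[{"dx":-0.3,"dy":-0.06,"dz":-0.1,"rx":0,"ry":0,"rz":0,"fingers":0},{"dx":-0.6,"dy":-0.12,"dz":-0.2,"rx":0,"ry":0,"rz":0,"fingers":0},{"dx":-0.8,"dy":-0.12,"dz":-0.2,"rx":0,"ry":0,"rz":0,"fingers":0},{"dx":-0.8,"dy":-0.12,"dz":-0.2,"rx":0,"ry":0,"rz":0,"fingers":0},{"dx":-0.8,"dy":-0.12,"dz":-0.2,"rx":0,"ry":0,"rz":0,"fingers":0}]' | sed -n 1,2p
python3 -c "
from look import *
see('yellow','w5.png',near=(.458,-.284))"
```

```text
position: [0.5176, 0.111, 0.0364]
orientation: [2.247, 2.195, 0.003]
force: [-0.0, 0.6, -2.4]
position: [0.519, 0.1107, 0.1601]
orientation: [2.246, 2.192, 0.009]
force: [1.1, 0.4, 1.0]
width: 0.0855
t: 9.73
position: [0.4374, -0.3254, 0.2697]
yellow centre [ 454.5 -294. ] size [55.8 37.6] long axis deg 3.5 px (309, 132, 50, 36) cam [ 0.439 -0.259  0.412]
t 9.78 tcp [ 0.438  -0.3237  0.2693] tooly -1.38 -> dxyz [0.251 0.131 0.   ] rz -0.054 F [-0.5  0.4 -0.2] w 0.0854 q7 0.73
```

```bash
python3 -m handwheel '[{"dx":0.25,"dy":0.13,"dz":0.3,"rx":0,"ry":0,"rz":-0.054,"fingers":0},{"dx":0.25,"dy":0.13,"dz":0.6,"rx":0,"ry":0,"rz":-0.054,"fingers":0},{"dx":0.25,"dy":0.13,"dz":1,"rx":0,"ry":0,"rz":-0.054,"fingers":0},{"dx":0.25,"dy":0.13,"dz":1,"rx":0,"ry":0,"rz":-0.054,"fingers":0},{"dx":0.25,"dy":0.13,"dz":1,"rx":0,"ry":0,"rz":-0.054,"fingers":0}]' | sed -n 2p
python3 -m handwheel '[{"dx":0,"dy":0,"dz":0.3,"rx":0,"ry":0,"rz":0,"fingers":0},{"dx":0,"dy":0,"dz":0.5,"rx":0,"ry":0,"rz":0,"fingers":0},{"dx":0,"dy":0,"dz":0.6,"rx":0,"ry":0,"rz":0,"fingers":0},{"dx":0,"dy":0,"dz":0.6,"rx":0,"ry":0,"rz":0,"fingers":0},{"dx":0,"dy":0,"dz":0.6,"rx":0,"ry":0,"rz":0,"fingers":0}]' | sed -n 2p
python3 -c "
from look import *
go(.4545,-.2945,3.5,.027)"
```

```text
position: [0.4532, -0.2919, 0.1474]
position: [0.4556, -0.2952, 0.0793]
t 10.62 tcp [ 0.4556 -0.2952  0.0793] tooly 3.51 -> dxyz [ 0.007 -0.01   0.436] rz 0.0 F [0.2 0.  0.2] w 0.0853 q7 0.93
```

```bash
python3 -m handwheel '[{"dx":0,"dy":0,"dz":0.3,"rx":0,"ry":0,"rz":0,"fingers":0},{"dx":0,"dy":0,"dz":0.43,"rx":0,"ry":0,"rz":0,"fingers":0},{"dx":0,"dy":0,"dz":0.43,"rx":0,"ry":0,"rz":0,"fingers":0},{"dx":0,"dy":0,"dz":0.43,"rx":0,"ry":0,"rz":0,"fingers":1},{"dx":0,"dy":0,"dz":0.43,"rx":0,"ry":0,"rz":0,"fingers":1},{"dx":0,"dy":0,"dz":0.43,"rx":0,"ry":0,"rz":0,"fingers":1},{"dx":0,"dy":0,"dz":0.43,"rx":0,"ry":0,"rz":0,"fingers":1},{"dx":0,"dy":0,"dz":0.43,"rx":0,"ry":0,"rz":0,"fingers":1},{"dx":0,"dy":0,"dz":0.43,"rx":0,"ry":0,"rz":0,"fingers":1}]' 
python3 -m handwheel '[{"dx":0,"dy":0,"dz":-0.35,"rx":0,"ry":0,"rz":0,"fingers":1},{"dx":0,"dy":0.1,"dz":-0.65,"rx":0,"ry":0,"rz":0,"fingers":1},{"dx":0.3,"dy":0.1,"dz":-0.65,"rx":0,"ry":0,"rz":0,"fingers":1},{"dx":0.6,"dy":0.1,"dz":-0.65,"rx":0,"ry":0,"rz":0,"fingers":1},{"dx":1,"dy":0.1,"dz":-0.65,"rx":0,"ry":0,"rz":0,"fingers":1}]' | sed -n 2p
python3 -m handwheel '[{"dx":0.35,"dy":0.1,"dz":0,"rx":0,"ry":0,"rz":-0.05,"fingers":1},{"dx":0.7,"dy":0.14,"dz":0,"rx":0,"ry":0,"rz":-0.1,"fingers":1},{"dx":1,"dy":0.14,"dz":0,"rx":0,"ry":0,"rz":-0.147,"fingers":1},{"dx":1,"dy":0.14,"dz":0,"rx":0,"ry":0,"rz":-0.147,"fingers":1},{"dx":1,"dy":0.14,"dz":0,"rx":0,"ry":0,"rz":-0.147,"fingers":1},{"dx":1,"dy":0.14,"dz":0,"rx":0,"ry":0,"rz":-0.147,"fingers":1}]' | sed -n 2p
python3 -c "
from look import *
go(.467,-.028,16.7,.053)"
```

```text
t: 11.37
position: [0.456, -0.2957, 0.0285]
orientation: [2.15, 2.285, 0.002]
force: [-0.2, 0.4, 5.3]
width: 0.055
grasp_force: 64.6
position: [0.4605, -0.1807, 0.1062]
position: [0.4694, -0.0599, 0.105]
t 12.28 tcp [ 0.4694 -0.0599  0.105 ] tooly 16.72 -> dxyz [0.261 0.056 0.433] rz 0.0 F [ 0.3 -0.3 -1.5] w 0.055 q7 0.6
```

```bash
python3 -m handwheel '[{"dx":0.26,"dy":0.055,"dz":0,"rx":0,"ry":0,"rz":0,"fingers":1},{"dx":0.26,"dy":0.055,"dz":0.2,"rx":0,"ry":0,"rz":0,"fingers":1},{"dx":0.26,"dy":0.055,"dz":0.32,"rx":0,"ry":0,"rz":0,"fingers":1},{"dx":0.26,"dy":0.055,"dz":0.36,"rx":0,"ry":0,"rz":0,"fingers":1},{"dx":0.26,"dy":0.055,"dz":0.4,"rx":0,"ry":0,"rz":0,"fingers":1},{"dx":0.26,"dy":0.055,"dz":0.43,"rx":0,"ry":0,"rz":0,"fingers":1},{"dx":0.26,"dy":0.055,"dz":0.445,"rx":0,"ry":0,"rz":0,"fingers":1},{"dx":0.26,"dy":0.055,"dz":0.445,"rx":0,"ry":0,"rz":0,"fingers":1},{"dx":0.26,"dy":0.055,"dz":0.445,"rx":0,"ry":0,"rz":0,"fingers":1}]'
```

```text
t: 13.03
position: [0.4657, -0.029, 0.0538]
orientation: [-1.876, -2.516, -0.002]
force: [-11.9, 1.3, 32.8]
width: 0.0549
grasp_force: 69.6
```

```bash
python3 -m handwheel '[{"dx":0,"dy":0,"dz":-0.3,"rx":0,"ry":0,"rz":0,"fingers":1},{"dx":0,"dy":0,"dz":-0.65,"rx":0,"ry":0,"rz":0,"fingers":1},{"dx":0.2,"dy":0.3,"dz":-0.65,"rx":0,"ry":0,"rz":0,"fingers":1},{"dx":0.5,"dy":0.5,"dz":-0.65,"rx":0,"ry":0,"rz":0,"fingers":1}]' | sed -n 2p
python3 -m handwheel '[{"dx":0.3,"dy":0.15,"dz":0,"rx":0,"ry":0,"rz":0.07,"fingers":1},{"dx":0.6,"dy":0.34,"dz":0,"rx":0,"ry":0,"rz":0.14,"fingers":1},{"dx":0.82,"dy":0.34,"dz":0,"rx":0,"ry":0,"rz":0.198,"fingers":1},{"dx":0.82,"dy":0.34,"dz":0,"rx":0,"ry":0,"rz":0.198,"fingers":1},{"dx":0.82,"dy":0.34,"dz":0,"rx":0,"ry":0,"rz":0.198,"fingers":1},{"dx":0.82,"dy":0.34,"dz":0,"rx":0,"ry":0,"rz":0.198,"fingers":1}]' | sed -n 2p
python3 -c "
from look import *
go(.5174,.152,-1.15,.038)"
```

```text
position: [0.5111, 0.0406, 0.1341]
position: [0.5168, 0.1484, 0.1291]
t 13.87 tcp [0.5168 0.1484 0.1291] tooly -1.16 -> dxyz [0.03  0.003 0.759] rz -0.0 F [-0.3 -0.5 -2. ] w 0.0553 q7 -0.09
```

```bash
python3 -m handwheel '[{"dx":0.02,"dy":0.003,"dz":0.25,"rx":0,"ry":0,"rz":0,"fingers":1},{"dx":0.02,"dy":0.003,"dz":0.45,"rx":0,"ry":0,"rz":0,"fingers":1},{"dx":0.02,"dy":0.003,"dz":0.55,"rx":0,"ry":0,"rz":0,"fingers":1},{"dx":0.02,"dy":0.003,"dz":0.65,"rx":0,"ry":0,"rz":0,"fingers":1},{"dx":0.02,"dy":0.003,"dz":0.73,"rx":0,"ry":0,"rz":0,"fingers":1},{"dx":0.02,"dy":0.003,"dz":0.76,"rx":0,"ry":0,"rz":0,"fingers":1},{"dx":0.02,"dy":0.003,"dz":0.76,"rx":0,"ry":0,"rz":0,"fingers":1}]'
python3 -c "
from look import *
go(.5174,.147,-1.15,.0365)"
```

```text
t: 14.45
position: [0.517, 0.1519, 0.0374]
orientation: [2.243, 2.199, -0.0]
force: [-0.3, 0.2, -2.4]
width: 0.0551
grasp_force: 65.0
t 14.45 tcp [0.517  0.1519 0.0374] tooly -1.13 -> dxyz [-0.041  0.004  0.008] rz 0.0 F [-0.3  0.2 -2.4] w 0.0551 q7 0.01
```

Now slide it up to red, release, and head for green at (0.615, -0.28).

```bash
python3 -m handwheel '[{"dx":-0.02,"dy":0,"dz":0.01,"rx":0,"ry":0,"rz":0,"fingers":1},{"dx":-0.04,"dy":0,"dz":0.01,"rx":0,"ry":0,"rz":0,"fingers":1},{"dx":-0.04,"dy":0,"dz":0.01,"rx":0,"ry":0,"rz":0,"fingers":1}]' | sed -n 2,4p
python3 -m handwheel '[{"dx":-0.04,"dy":0,"dz":0,"rx":0,"ry":0,"rz":0,"fingers":0},{"dx":0,"dy":0,"dz":0,"rx":0,"ry":0,"rz":0,"fingers":0},{"dx":0,"dy":0,"dz":0,"rx":0,"ry":0,"rz":0,"fingers":0},{"dx":0,"dy":0,"dz":0,"rx":0,"ry":0,"rz":0,"fingers":0},{"dx":0,"dy":0,"dz":-0.2,"rx":0,"ry":0,"rz":0,"fingers":0},{"dx":0,"dy":0,"dz":-0.5,"rx":0,"ry":0,"rz":0,"fingers":0},{"dx":0,"dy":0,"dz":-1,"rx":0,"ry":0,"rz":0,"fingers":0}]' | sed -n 2,4p
for i in 1 2 3; do python3 -m handwheel '[{"dx":-0.3,"dy":0.06,"dz":-0.1,"rx":0,"ry":0,"rz":0,"fingers":0},{"dx":-0.6,"dy":0.12,"dz":-0.25,"rx":0,"ry":0,"rz":0,"fingers":0},{"dx":-1,"dy":0.22,"dz":-0.3,"rx":0,"ry":0,"rz":0,"fingers":0}]' >/dev/null; done
python3 -m handwheel '[{"dx":-0.3,"dy":0.1,"dz":0,"rx":0,"ry":0,"rz":0,"fingers":0},{"dx":-0.6,"dy":0.2,"dz":0,"rx":0,"ry":0,"rz":0,"fingers":0},{"dx":-1,"dy":0.2,"dz":0,"rx":0,"ry":0,"rz":0,"fingers":0},{"dx":-1,"dy":0.2,"dz":0,"rx":0,"ry":0,"rz":0,"fingers":0},{"dx":-1,"dy":0.2,"dz":0,"rx":0,"ry":0,"rz":0,"fingers":0},{"dx":-1,"dy":0.2,"dz":0,"rx":0,"ry":0,"rz":0,"fingers":0}]' | sed -n 1,2p
python3 -c "
from look import *
see('green','w6.png',near=(.615,-.28))"
```

```text
position: [0.517, 0.1471, 0.0369]
orientation: [2.243, 2.199, 0.001]
force: [-0.1, -0.0, -0.8]
position: [0.515, 0.1473, 0.1376]
orientation: [-2.241, -2.2, 0.007]
force: [0.5, 0.4, -0.2]
t: 16.53
position: [0.605, -0.3105, 0.2426]
green centre [ 615.7 -279.5] size [37.3 55.1] long axis deg -1.0 px (303, 135, 53, 36) cam [ 0.606 -0.244  0.385]
t 16.58 tcp [ 0.6056 -0.309   0.2426] tooly -1.01 -> dxyz [0.248 0.08  0.   ] rz -0.001 F [0.3 0.1 0.6] w 0.0855 q7 0.69
```

```bash
python3 -m handwheel '[{"dx":0.245,"dy":0.08,"dz":0.3,"rx":0,"ry":0,"rz":0,"fingers":0},{"dx":0.245,"dy":0.08,"dz":0.6,"rx":0,"ry":0,"rz":0,"fingers":0},{"dx":0.245,"dy":0.08,"dz":1,"rx":0,"ry":0,"rz":0,"fingers":0},{"dx":0.245,"dy":0.08,"dz":1,"rx":0,"ry":0,"rz":0,"fingers":0},{"dx":0.245,"dy":0.08,"dz":1,"rx":0,"ry":0,"rz":0,"fingers":0}]' | sed -n 2p
python3 -m handwheel '[{"dx":0,"dy":0,"dz":0.2,"rx":0,"ry":0,"rz":0,"fingers":0},{"dx":0,"dy":0,"dz":0.35,"rx":0,"ry":0,"rz":0,"fingers":0},{"dx":0,"dy":0,"dz":0.35,"rx":0,"ry":0,"rz":0,"fingers":0},{"dx":0,"dy":0,"dz":0.35,"rx":0,"ry":0,"rz":0,"fingers":0}]' | sed -n 2p
python3 -c "
from look import *
go(.6157,-.28,-1,.027)"
```

```text
position: [0.6144, -0.278, 0.1204]
position: [0.6165, -0.2815, 0.0831]
t 17.33 tcp [ 0.6165 -0.2815  0.0831] tooly -1.05 -> dxyz [ 0.013 -0.008  0.468] rz -0.001 F [-0.6 -0.2  0.1] w 0.0856 q7 0.73
```

```bash
python3 -m handwheel '[{"dx":0.01,"dy":0,"dz":0.3,"rx":0,"ry":0,"rz":0,"fingers":0},{"dx":0.01,"dy":0,"dz":0.465,"rx":0,"ry":0,"rz":0,"fingers":0},{"dx":0.01,"dy":0,"dz":0.465,"rx":0,"ry":0,"rz":0,"fingers":0},{"dx":0.01,"dy":0,"dz":0.465,"rx":0,"ry":0,"rz":0,"fingers":1},{"dx":0.01,"dy":0,"dz":0.465,"rx":0,"ry":0,"rz":0,"fingers":1},{"dx":0.01,"dy":0,"dz":0.465,"rx":0,"ry":0,"rz":0,"fingers":1},{"dx":0.01,"dy":0,"dz":0.465,"rx":0,"ry":0,"rz":0,"fingers":1},{"dx":0.01,"dy":0,"dz":0.465,"rx":0,"ry":0,"rz":0,"fingers":1},{"dx":0.01,"dy":0,"dz":0.465,"rx":0,"ry":0,"rz":0,"fingers":1}]' 
python3 -m handwheel '[{"dx":0,"dy":0,"dz":-0.35,"rx":0,"ry":0,"rz":0,"fingers":1},{"dx":0,"dy":0,"dz":-0.7,"rx":0,"ry":0,"rz":0,"fingers":1},{"dx":0.3,"dy":-0.2,"dz":-0.7,"rx":0,"ry":0,"rz":0,"fingers":1},{"dx":0.6,"dy":-0.4,"dz":-0.7,"rx":0,"ry":0,"rz":0,"fingers":1},{"dx":0.9,"dy":-0.6,"dz":-0.7,"rx":0,"ry":0,"rz":0,"fingers":1}]' | sed -n 2p
python3 -m handwheel '[{"dx":0.35,"dy":-0.2,"dz":0,"rx":0,"ry":0,"rz":-0.05,"fingers":1},{"dx":0.7,"dy":-0.4,"dz":0,"rx":0,"ry":0,"rz":-0.1,"fingers":1},{"dx":1,"dy":-0.67,"dz":0,"rx":0,"ry":0,"rz":-0.197,"fingers":1},{"dx":1,"dy":-0.67,"dz":0,"rx":0,"ry":0,"rz":-0.197,"fingers":1},{"dx":1,"dy":-0.67,"dz":0,"rx":0,"ry":0,"rz":-0.197,"fingers":1},{"dx":1,"dy":-0.67,"dz":0,"rx":0,"ry":0,"rz":-0.197,"fingers":1}]' | sed -n 2p
python3 -c "
from look import *
go(.467,-.028,16.7,.053)"
```

```text
t: 18.08
position: [0.6173, -0.2814, 0.0285]
orientation: [2.239, 2.197, 0.003]
force: [-1.3, 1.1, 6.2]
width: 0.0552
grasp_force: 65.2
position: [0.5479, -0.1745, 0.111]
position: [0.4701, -0.0523, 0.1102]
t 19.0 tcp [ 0.4701 -0.0523  0.1102] tooly 16.75 -> dxyz [0.201 0.033 0.477] rz 0.001 F [-0.2 -0.4 -1.3] w 0.0549 q7 0.61
```

```bash
python3 -m handwheel '[{"dx":0.2,"dy":0.03,"dz":0,"rx":0,"ry":0,"rz":0,"fingers":1},{"dx":0.2,"dy":0.03,"dz":0.2,"rx":0,"ry":0,"rz":0,"fingers":1},{"dx":0.2,"dy":0.03,"dz":0.36,"rx":0,"ry":0,"rz":0,"fingers":1},{"dx":0.2,"dy":0.03,"dz":0.4,"rx":0,"ry":0,"rz":0,"fingers":1},{"dx":0.2,"dy":0.03,"dz":0.44,"rx":0,"ry":0,"rz":0,"fingers":1},{"dx":0.2,"dy":0.03,"dz":0.47,"rx":0,"ry":0,"rz":0,"fingers":1},{"dx":0.2,"dy":0.03,"dz":0.489,"rx":0,"ry":0,"rz":0,"fingers":1},{"dx":0.2,"dy":0.03,"dz":0.489,"rx":0,"ry":0,"rz":0,"fingers":1},{"dx":0.2,"dy":0.03,"dz":0.489,"rx":0,"ry":0,"rz":0,"fingers":1}]'
```

```text
t: 19.75
position: [0.4668, -0.0301, 0.0538]
orientation: [-1.878, -2.516, -0.004]
force: [-11.0, 1.8, 33.1]
width: 0.0552
grasp_force: 69.2
```

```bash
python3 -m handwheel '[{"dx":0,"dy":0,"dz":-0.3,"rx":0,"ry":0,"rz":0,"fingers":1},{"dx":0,"dy":0,"dz":-0.65,"rx":0,"ry":0,"rz":0,"fingers":1},{"dx":0.3,"dy":0.3,"dz":-0.65,"rx":0,"ry":0,"rz":0,"fingers":1},{"dx":0.7,"dy":0.5,"dz":-0.65,"rx":0,"ry":0,"rz":0,"fingers":1}]' | sed -n 2p
python3 -m handwheel '[{"dx":0.3,"dy":0.15,"dz":0,"rx":0,"ry":0,"rz":0.07,"fingers":1},{"dx":0.6,"dy":0.43,"dz":0,"rx":0,"ry":0,"rz":0.14,"fingers":1},{"dx":0.92,"dy":0.43,"dz":0,"rx":0,"ry":0,"rz":0.198,"fingers":1},{"dx":0.92,"dy":0.43,"dz":0,"rx":0,"ry":0,"rz":0.198,"fingers":1},{"dx":0.92,"dy":0.43,"dz":0,"rx":0,"ry":0,"rz":0.198,"fingers":1},{"dx":0.92,"dy":0.43,"dz":0,"rx":0,"ry":0,"rz":0.198,"fingers":1}]' | sed -n 2p
python3 -c "
from look import *
go(.5181,.188,-1.15,.038)"
```

```text
position: [0.5007, 0.0456, 0.1334]
position: [0.5138, 0.1679, 0.129]
t 20.58 tcp [0.5138 0.1679 0.129 ] tooly -1.16 -> dxyz [0.169 0.031 0.758] rz -0.0 F [ 0.3 -0.8 -2.3] w 0.0552 q7 -0.08
```

```bash
python3 -m handwheel '[{"dx":0.16,"dy":0.03,"dz":0,"rx":0,"ry":0,"rz":0,"fingers":1},{"dx":0.16,"dy":0.03,"dz":0.25,"rx":0,"ry":0,"rz":0,"fingers":1},{"dx":0.16,"dy":0.03,"dz":0.45,"rx":0,"ry":0,"rz":0,"fingers":1},{"dx":0.16,"dy":0.03,"dz":0.55,"rx":0,"ry":0,"rz":0,"fingers":1},{"dx":0.16,"dy":0.03,"dz":0.65,"rx":0,"ry":0,"rz":0,"fingers":1},{"dx":0.16,"dy":0.03,"dz":0.73,"rx":0,"ry":0,"rz":0,"fingers":1},{"dx":0.16,"dy":0.03,"dz":0.76,"rx":0,"ry":0,"rz":0,"fingers":1},{"dx":0.16,"dy":0.03,"dz":0.76,"rx":0,"ry":0,"rz":0,"fingers":1}]'
python3 -c "
from look import *
go(.5181,.183,-1.15,.0365)"
```

```text
t: 21.25
position: [0.5176, 0.1871, 0.0373]
orientation: [2.245, 2.197, 0.0]
force: [0.1, -0.3, -2.4]
width: 0.0551
grasp_force: 64.8
t 21.25 tcp [0.5176 0.1871 0.0373] tooly -1.24 -> dxyz [-0.034  0.005  0.007] rz -0.001 F [ 0.1 -0.3 -2.4] w 0.0551 q7 -0.01
```

```bash
python3 -m handwheel '[{"dx":-0.02,"dy":0,"dz":0.01,"rx":0,"ry":0,"rz":0,"fingers":1},{"dx":-0.035,"dy":0,"dz":0.01,"rx":0,"ry":0,"rz":0,"fingers":1},{"dx":-0.035,"dy":0,"dz":0.01,"rx":0,"ry":0,"rz":0,"fingers":1}]' | sed -n 2,4p
python3 -m handwheel '[{"dx":0,"dy":0,"dz":0,"rx":0,"ry":0,"rz":0,"fingers":0},{"dx":0,"dy":0,"dz":0,"rx":0,"ry":0,"rz":0,"fingers":0},{"dx":0,"dy":0,"dz":0,"rx":0,"ry":0,"rz":0,"fingers":0},{"dx":0,"dy":0,"dz":0,"rx":0,"ry":0,"rz":0,"fingers":0},{"dx":0,"dy":0,"dz":-0.2,"rx":0,"ry":0,"rz":0,"fingers":0},{"dx":0,"dy":0,"dz":-0.5,"rx":0,"ry":0,"rz":0,"fingers":0},{"dx":0,"dy":0,"dz":-1,"rx":0,"ry":0,"rz":0,"fingers":0}]' | sed -n 2,4p
python3 -m handwheel '[{"dx":-0.25,"dy":0.3,"dz":-0.2,"rx":0,"ry":0,"rz":0,"fingers":0},{"dx":-0.5,"dy":0.6,"dz":-0.4,"rx":0,"ry":0,"rz":0,"fingers":0},{"dx":-0.75,"dy":1,"dz":-0.8,"rx":0,"ry":0,"rz":0,"fingers":0},{"dx":-0.75,"dy":1,"dz":-0.8,"rx":0,"ry":0,"rz":0,"fingers":0},{"dx":-0.75,"dy":1,"dz":-0.8,"rx":0,"ry":0,"rz":0,"fingers":0},{"dx":-0.75,"dy":1,"dz":-0.8,"rx":0,"ry":0,"rz":0,"fingers":0}]' | sed -n 1,2p
python3 -c "
from look import *
see('wood','w7.png',near=(.64,.167))"
```

```text
position: [0.5176, 0.1832, 0.0368]
orientation: [2.244, 2.198, 0.002]
force: [-0.5, -0.1, -1.7]
position: [0.5156, 0.1831, 0.1374]
orientation: [-2.243, -2.198, 0.007]
force: [0.5, -0.3, 1.1]
t: 22.58
position: [0.6387, 0.0877, 0.2368]
wood centre [639.2 165.7] size [57.8 37.1] long axis deg 4.4 px (287, 88, 60, 40) cam [0.639 0.154 0.38 ]
t 22.63 tcp [0.6362 0.0898 0.2346] tooly -1.3 -> dxyz [0.633 0.011 0.   ] rz -0.064 F [-0.5 -0.  -0.4] w 0.0854 q7 0.06
```

View pics/w7.png

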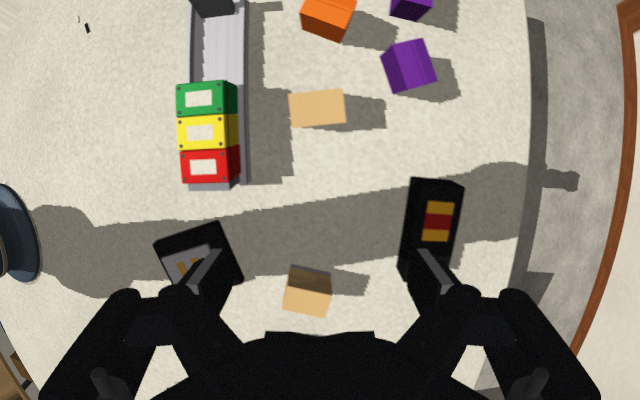

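Red, yellow and green stand in the channel at (205,165), (201,132) and (200,98). The dummy is at (317,107) and clear of its neighbours, so I'll grasp it.

```bash
python3 -m handwheel '[{"dx":0.3,"dy":0.01,"dz":0.2,"rx":0,"ry":0,"rz":-0.064,"fingers":0},{"dx":0.63,"dy":0.01,"dz":0.5,"rx":0,"ry":0,"rz":-0.064,"fingers":0},{"dx":0.63,"dy":0.01,"dz":0.8,"rx":0,"ry":0,"rz":-0.064,"fingers":0},{"dx":0.63,"dy":0.01,"dz":1,"rx":0,"ry":0,"rz":-0.064,"fingers":0},{"dx":0.63,"dy":0.01,"dz":1,"rx":0,"ry":0,"rz":-0.064,"fingers":0}]' | sed -n 2p
python3 -m handwheel '[{"dx":0,"dy":0,"dz":0.2,"rx":0,"ry":0,"rz":0,"fingers":0},{"dx":0,"dy":0,"dz":0.25,"rx":0,"ry":0,"rz":0,"fingers":0},{"dx":0,"dy":0,"dz":0.25,"rx":0,"ry":0,"rz":0,"fingers":0},{"dx":0,"dy":0,"dz":0.25,"rx":0,"ry":0,"rz":0,"fingers":0}]' | sed -n 2p
python3 -c "
from look import *
go(.6394,.1658,4.4,.027)"
```

```text
position: [0.6307, 0.1696, 0.1056]
position: [0.6381, 0.1666, 0.0848]
t 23.38 tcp [0.6381 0.1666 0.0848] tooly 4.58 -> dxyz [-0.008  0.01   0.482] rz 0.002 F [ 0.3 -0.2  0.6] w 0.085 q7 0.12
```

```bash
python3 -m handwheel '[{"dx":-0.005,"dy":0.01,"dz":0.3,"rx":0,"ry":0,"rz":0,"fingers":0},{"dx":-0.005,"dy":0.01,"dz":0.47,"rx":0,"ry":0,"rz":0,"fingers":0},{"dx":-0.005,"dy":0.01,"dz":0.47,"rx":0,"ry":0,"rz":0,"fingers":0},{"dx":-0.005,"dy":0.01,"dz":0.47,"rx":0,"ry":0,"rz":0,"fingers":1},{"dx":-0.005,"dy":0.01,"dz":0.47,"rx":0,"ry":0,"rz":0,"fingers":1},{"dx":-0.005,"dy":0.01,"dz":0.47,"rx":0,"ry":0,"rz":0,"fingers":1},{"dx":-0.005,"dy":0.01,"dz":0.47,"rx":0,"ry":0,"rz":0,"fingers":1},{"dx":-0.005,"dy":0.01,"dz":0.47,"rx":0,"ry":0,"rz":0,"fingers":1},{"dx":-0.005,"dy":0.01,"dz":0.47,"rx":0,"ry":0,"rz":0,"fingers":1}]' 
python3 -m handwheel '[{"dx":0,"dy":0,"dz":-0.35,"rx":0,"ry":0,"rz":0,"fingers":1},{"dx":0,"dy":0,"dz":-0.7,"rx":0,"ry":0,"rz":0,"fingers":1},{"dx":0.2,"dy":-0.3,"dz":-0.85,"rx":0,"ry":0,"rz":0.03,"fingers":1},{"dx":0.4,"dy":-0.6,"dz":-0.85,"rx":0,"ry":0,"rz":0.063,"fingers":1},{"dx":0.56,"dy":-0.96,"dz":-0.85,"rx":0,"ry":0,"rz":0.063,"fingers":1},{"dx":0.56,"dy":-0.96,"dz":-0.85,"rx":0,"ry":0,"rz":0.063,"fingers":1},{"dx":0.56,"dy":-0.96,"dz":-0.85,"rx":0,"ry":0,"rz":0.063,"fingers":1},{"dx":0.56,"dy":-0.96,"dz":-0.85,"rx":0,"ry":0,"rz":0.063,"fingers":1}]' | sed -n 2p
python3 -c "
from look import *
go(.5188,.224,-1.15,.038)"
```

```text
t: 24.13
position: [0.6413, 0.1664, 0.0302]
orientation: [2.129, 2.307, 0.007]
force: [-0.8, 0.1, 7.6]
width: 0.0546
grasp_force: 65.6
position: [0.5189, 0.2246, 0.1301]
t 24.8 tcp [0.5189 0.2246 0.1301] tooly -0.98 -> dxyz [-0.006 -0.001  0.768] rz 0.002 F [ 0.9 -1.  -1.6] w 0.0548 q7 -0.15
```

```bash
python3 -m handwheel '[{"dx":0,"dy":0,"dz":0.25,"rx":0,"ry":0,"rz":0.002,"fingers":1},{"dx":0,"dy":0,"dz":0.45,"rx":0,"ry":0,"rz":0.002,"fingers":1},{"dx":0,"dy":0,"dz":0.55,"rx":0,"ry":0,"rz":0.002,"fingers":1},{"dx":0,"dy":0,"dz":0.65,"rx":0,"ry":0,"rz":0.002,"fingers":1},{"dx":0,"dy":0,"dz":0.72,"rx":0,"ry":0,"rz":0.002,"fingers":1},{"dx":0,"dy":0,"dz":0.755,"rx":0,"ry":0,"rz":0.002,"fingers":1},{"dx":0,"dy":0,"dz":0.755,"rx":0,"ry":0,"rz":0.002,"fingers":1}]'
python3 -c "
from look import *
go(.5188,.219,-1.15,.0385)"
```

```text
t: 25.38
position: [0.5199, 0.2235, 0.0389]
orientation: [2.246, 2.196, 0.001]
force: [-0.1, 0.4, -1.6]
width: 0.055
grasp_force: 64.8
t 25.38 tcp [0.5199 0.2235 0.0389] tooly -1.31 -> dxyz [-0.038 -0.008  0.003] rz -0.002 F [-0.1  0.4 -1.6] w 0.055 q7 -0.06
```

```bash
python3 -m handwheel '[{"dx":-0.02,"dy":-0.005,"dz":0,"rx":0,"ry":0,"rz":0,"fingers":1},{"dx":-0.038,"dy":-0.005,"dz":0,"rx":0,"ry":0,"rz":0,"fingers":1},{"dx":-0.038,"dy":-0.005,"dz":0,"rx":0,"ry":0,"rz":0,"fingers":1}]' | sed -n 2,4p
python3 -m handwheel '[{"dx":0,"dy":0,"dz":0,"rx":0,"ry":0,"rz":0,"fingers":0},{"dx":0,"dy":0,"dz":0,"rx":0,"ry":0,"rz":0,"fingers":0},{"dx":0,"dy":0,"dz":0,"rx":0,"ry":0,"rz":0,"fingers":0},{"dx":0,"dy":0,"dz":0,"rx":0,"ry":0,"rz":0,"fingers":0},{"dx":0,"dy":0,"dz":-0.2,"rx":0,"ry":0,"rz":0,"fingers":0},{"dx":0,"dy":0,"dz":-0.5,"rx":0,"ry":0,"rz":0,"fingers":0},{"dx":0,"dy":0,"dz":-1,"rx":0,"ry":0,"rz":0,"fingers":0}]' | sed -n 2,4p
for i in 1 2; do python3 -m handwheel '[{"dx":-0.3,"dy":0.12,"dz":-0.2,"rx":0,"ry":0,"rz":0,"fingers":0},{"dx":-0.6,"dy":0.24,"dz":-0.35,"rx":0,"ry":0,"rz":0,"fingers":0},{"dx":-0.87,"dy":0.35,"dz":-0.4,"rx":0,"ry":0,"rz":0,"fingers":0}]' >/dev/null; done
python3 -m handwheel '[{"dx":-0.4,"dy":0.2,"dz":0,"rx":0,"ry":0,"rz":0,"fingers":0},{"dx":-0.87,"dy":0.35,"dz":0,"rx":0,"ry":0,"rz":0,"fingers":0},{"dx":-0.87,"dy":0.35,"dz":0,"rx":0,"ry":0,"rz":0,"fingers":0},{"dx":-0.87,"dy":0.35,"dz":0,"rx":0,"ry":0,"rz":0,"fingers":0},{"dx":-0.87,"dy":0.35,"dz":0,"rx":0,"ry":0,"rz":0,"fingers":0},{"dx":-0.87,"dy":0.35,"dz":0,"rx":0,"ry":0,"rz":0,"fingers":0}]' | sed -n 1,2p
python3 -c "
from look import *
see('wood','w8.png',near=(.642,-.029))"
```

```text
position: [0.5188, 0.2193, 0.0393]
orientation: [2.246, 2.196, 0.002]
force: [-0.0, -0.9, -1.1]
position: [0.5168, 0.2188, 0.14]
orientation: [-2.245, -2.196, 0.008]
force: [1.2, 1.6, 0.8]
t: 27.22
position: [0.6373, -0.0955, 0.236]
wood centre [621.3 -60.1] size [38.9 56.9] long axis deg -15.1 px (273, 127, 61, 47) cam [ 0.639 -0.029  0.379]
t 27.27 tcp [ 0.6373 -0.0945  0.236 ] tooly -1.13 -> dxyz [ 0.284 -0.139  0.001] rz 0.155 F [ 0.3  0.9 -0.5] w 0.0854 q7 0.38
```

View pics/w8.png

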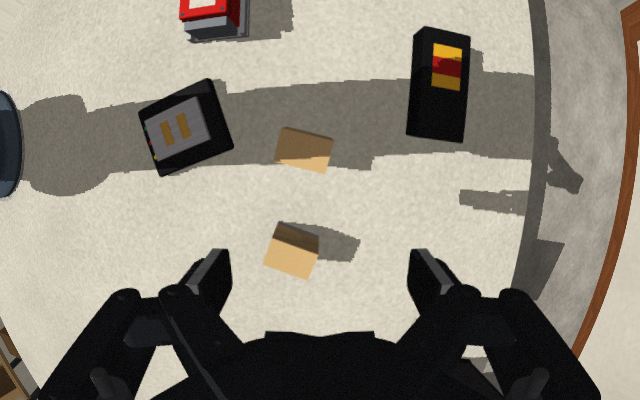

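Dummy B has been knocked: it's now at (304,150), i.e. world (0.621, -0.061) with yaw -15°, and still upright. Grasping it there.

```bash
python3 -m handwheel '[{"dx":0.28,"dy":-0.14,"dz":0.2,"rx":0,"ry":0,"rz":0.155,"fingers":0},{"dx":0.28,"dy":-0.14,"dz":0.5,"rx":0,"ry":0,"rz":0.155,"fingers":0},{"dx":0.28,"dy":-0.14,"dz":0.8,"rx":0,"ry":0,"rz":0.155,"fingers":0},{"dx":0.28,"dy":-0.14,"dz":1,"rx":0,"ry":0,"rz":0.155,"fingers":0},{"dx":0.28,"dy":-0.14,"dz":1,"rx":0,"ry":0,"rz":0.155,"fingers":0}]' | sed -n 2p
python3 -m handwheel '[{"dx":0,"dy":0,"dz":0.2,"rx":0,"ry":0,"rz":0,"fingers":0},{"dx":0,"dy":0,"dz":0.25,"rx":0,"ry":0,"rz":0,"fingers":0},{"dx":0,"dy":0,"dz":0.25,"rx":0,"ry":0,"rz":0,"fingers":0},{"dx":0,"dy":0,"dz":0.25,"rx":0,"ry":0,"rz":0,"fingers":0}]' | sed -n 2p
python3 -c "
from look import *
go(.621,-.061,-15.1,.028)"
```

```text
position: [0.6175, -0.0584, 0.1111]
position: [0.6221, -0.062, 0.0877]
t 28.02 tcp [ 0.6221 -0.062   0.0877] tooly -15.15 -> dxyz [ 0.005 -0.011  0.498] rz -0.001 F [-0.   0.1  0.8] w 0.0854 q7 0.22
```

```bash
python3 -m handwheel '[{"dx":0.005,"dy":-0.01,"dz":0.3,"rx":0,"ry":0,"rz":0,"fingers":0},{"dx":0.005,"dy":-0.01,"dz":0.48,"rx":0,"ry":0,"rz":0,"fingers":0},{"dx":0.005,"dy":-0.01,"dz":0.48,"rx":0,"ry":0,"rz":0,"fingers":0},{"dx":0.005,"dy":-0.01,"dz":0.48,"rx":0,"ry":0,"rz":0,"fingers":1},{"dx":0.005,"dy":-0.01,"dz":0.48,"rx":0,"ry":0,"rz":0,"fingers":1},{"dx":0.005,"dy":-0.01,"dz":0.48,"rx":0,"ry":0,"rz":0,"fingers":1},{"dx":0.005,"dy":-0.01,"dz":0.48,"rx":0,"ry":0,"rz":0,"fingers":1},{"dx":0.005,"dy":-0.01,"dz":0.48,"rx":0,"ry":0,"rz":0,"fingers":1},{"dx":0.005,"dy":-0.01,"dz":0.48,"rx":0,"ry":0,"rz":0,"fingers":1}]' 
python3 -m handwheel '[{"dx":0,"dy":0,"dz":-0.35,"rx":0,"ry":0,"rz":0,"fingers":1},{"dx":0,"dy":0,"dz":-0.7,"rx":0,"ry":0,"rz":0,"fingers":1},{"dx":0.3,"dy":-0.2,"dz":-1,"rx":0,"ry":0,"rz":0,"fingers":1},{"dx":0.6,"dy":-0.4,"dz":-1,"rx":0,"ry":0,"rz":0,"fingers":1},{"dx":0.9,"dy":-0.6,"dz":-1,"rx":0,"ry":0,"rz":0,"fingers":1}]' | sed -n 2p
python3 -m handwheel '[{"dx":0.28,"dy":-0.18,"dz":0,"rx":0,"ry":0,"rz":0,"fingers":1},{"dx":0.55,"dy":-0.36,"dz":0,"rx":0,"ry":0,"rz":0,"fingers":1},{"dx":0.8,"dy":-0.52,"dz":0,"rx":0,"ry":0,"rz":0,"fingers":1},{"dx":0.9,"dy":-0.6,"dz":0,"rx":0,"ry":0,"rz":-0.07,"fingers":1},{"dx":0.9,"dy":-0.6,"dz":0,"rx":0,"ry":0,"rz":-0.156,"fingers":1},{"dx":0.9,"dy":-0.6,"dz":0,"rx":0,"ry":0,"rz":-0.156,"fingers":1},{"dx":0.9,"dy":-0.6,"dz":0,"rx":0,"ry":0,"rz":-0.156,"fingers":1}]' | sed -n 2p
python3 -c "
from look import *
go(.5195,.26,-1.15,.13)"
```

```text
t: 28.77
position: [0.6223, -0.0622, 0.0315]
orientation: [2.494, 1.906, 0.006]
force: [0.2, -0.3, 7.4]
width: 0.0554
grasp_force: 65.3
position: [0.5858, 0.0464, 0.1521]
position: [0.5432, 0.1697, 0.149]
t 29.77 tcp [0.5432 0.1697 0.149 ] tooly -1.34 -> dxyz [ 0.748 -0.215  0.159] rz -0.002 F [ 0.1 -0.7 -1.6] w 0.0549 q7 -0.04
```

```bash
python3 -m handwheel '[{"dx":0.3,"dy":-0.1,"dz":0,"rx":0,"ry":0,"rz":0,"fingers":1},{"dx":0.6,"dy":-0.215,"dz":0,"rx":0,"ry":0,"rz":0,"fingers":1},{"dx":0.75,"dy":-0.215,"dz":0.15,"rx":0,"ry":0,"rz":0,"fingers":1},{"dx":0.75,"dy":-0.215,"dz":0.15,"rx":0,"ry":0,"rz":0,"fingers":1},{"dx":0.75,"dy":-0.215,"dz":0.15,"rx":0,"ry":0,"rz":0,"fingers":1},{"dx":0.75,"dy":-0.215,"dz":0.15,"rx":0,"ry":0,"rz":0,"fingers":1},{"dx":0.75,"dy":-0.215,"dz":0.15,"rx":0,"ry":0,"rz":0,"fingers":1}]' | sed -n 2p
python3 -c "
from look import *
go(.5195,.26,-1.15,.0400)"
```

```text
position: [0.5202, 0.2582, 0.1309]
t 30.35 tcp [0.5202 0.2582 0.1309] tooly -1.45 -> dxyz [ 0.015 -0.007  0.758] rz -0.003 F [-0.5  0.2 -1.2] w 0.0548 q7 -0.18
```

```bash
python3 -m handwheel '[{"dx":0.01,"dy":-0.005,"dz":0.25,"rx":0,"ry":0,"rz":0,"fingers":1},{"dx":0.01,"dy":-0.005,"dz":0.45,"rx":0,"ry":0,"rz":0,"fingers":1},{"dx":0.01,"dy":-0.005,"dz":0.55,"rx":0,"ry":0,"rz":0,"fingers":1},{"dx":0.01,"dy":-0.005,"dz":0.65,"rx":0,"ry":0,"rz":0,"fingers":1},{"dx":0.01,"dy":-0.005,"dz":0.72,"rx":0,"ry":0,"rz":0,"fingers":1},{"dx":0.01,"dy":-0.005,"dz":0.75,"rx":0,"ry":0,"rz":0,"fingers":1},{"dx":0.01,"dy":-0.005,"dz":0.75,"rx":0,"ry":0,"rz":0,"fingers":1}]'
python3 -c "
from look import *
go(.5195,.255,-1.15,.040)"
```

```text
t: 30.93
position: [0.519, 0.2614, 0.0403]
orientation: [2.245, 2.198, 0.001]
force: [0.5, -0.0, -1.6]
width: 0.0549
grasp_force: 64.6
t 30.93 tcp [0.519  0.2614 0.0403] tooly -1.21 -> dxyz [-0.053  0.006  0.003] rz -0.001 F [ 0.5 -0.  -1.6] w 0.0549 q7 -0.1
```

```bash
python3 -m handwheel '[{"dx":-0.02,"dy":0.005,"dz":0,"rx":0,"ry":0,"rz":0,"fingers":1},{"dx":-0.04,"dy":0.005,"dz":0,"rx":0,"ry":0,"rz":0,"fingers":1},{"dx":-0.055,"dy":0.005,"dz":0,"rx":0,"ry":0,"rz":0,"fingers":1},{"dx":-0.065,"dy":0.005,"dz":0,"rx":0,"ry":0,"rz":0,"fingers":1},{"dx":-0.065,"dy":0.005,"dz":0,"rx":0,"ry":0,"rz":0,"fingers":1}]' | sed -n 2,4p
python3 -m handwheel '[{"dx":-0.01,"dy":0,"dz":0,"rx":0,"ry":0,"rz":0,"fingers":1},{"dx":-0.02,"dy":0,"dz":0,"rx":0,"ry":0,"rz":0,"fingers":1},{"dx":-0.02,"dy":0,"dz":0,"rx":0,"ry":0,"rz":0,"fingers":1}]' | sed -n 2,4p
```

```text
position: [0.5191, 0.254, 0.0406]
orientation: [-2.244, -2.198, -0.001]
force: [-0.3, -0.6, -0.7]
position: [0.519, 0.2539, 0.0406]
orientation: [-2.242, -2.199, -0.004]
force: [0.4, 5.3, 0.2]
```

```bash
python3 -m handwheel '[{"dx":-0.01,"dy":0,"dz":0,"rx":0,"ry":0,"rz":0,"fingers":1},{"dx":-0.02,"dy":0,"dz":0,"rx":0,"ry":0,"rz":0,"fingers":1},{"dx":-0.02,"dy":0,"dz":0,"rx":0,"ry":0,"rz":0,"fingers":1}]' | sed -n 2,4p
python3 -m handwheel '[{"dx":-0.01,"dy":0,"dz":0,"rx":0,"ry":0,"rz":0,"fingers":1},{"dx":-0.02,"dy":0,"dz":0,"rx":0,"ry":0,"rz":0,"fingers":1},{"dx":-0.02,"dy":0,"dz":0,"rx":0,"ry":0,"rz":0,"fingers":1}]' | sed -n 2,4p
```

```text
position: [0.5189, 0.2539, 0.0407]
orientation: [-2.239, -2.199, -0.008]
force: [0.3, 9.2, -1.0]
position: [0.5188, 0.2539, 0.0409]
orientation: [-2.237, -2.199, -0.012]
force: [0.2, 13.7, -1.5]
```

```bash
python3 -m handwheel '[{"dx":0.05,"dy":0,"dz":0,"rx":0,"ry":0,"rz":0,"fingers":1},{"dx":0.05,"dy":0,"dz":0,"rx":0,"ry":0,"rz":0,"fingers":0},{"dx":0.05,"dy":0,"dz":0,"rx":0,"ry":0,"rz":0,"fingers":0},{"dx":0.05,"dy":0,"dz":0,"rx":0,"ry":0,"rz":0,"fingers":0},{"dx":0.05,"dy":0,"dz":0,"rx":0,"ry":0,"rz":0,"fingers":0},{"dx":0.05,"dy":0,"dz":-0.2,"rx":0,"ry":0,"rz":0,"fingers":0},{"dx":0.05,"dy":0,"dz":-0.5,"rx":0,"ry":0,"rz":0,"fingers":0},{"dx":0.05,"dy":0,"dz":-1,"rx":0,"ry":0,"rz":0,"fingers":0}]' | sed -n 2,4p
python3 -m handwheel '[{"dx":-0.1,"dy":0.3,"dz":-0.2,"rx":0,"ry":0,"rz":0,"fingers":0},{"dx":-0.2,"dy":0.6,"dz":-0.4,"rx":0,"ry":0,"rz":0,"fingers":0},{"dx":-0.4,"dy":1,"dz":-0.8,"rx":0,"ry":0,"rz":0,"fingers":0},{"dx":-0.4,"dy":1,"dz":-0.8,"rx":0,"ry":0,"rz":0,"fingers":0},{"dx":-0.4,"dy":1,"dz":-0.8,"rx":0,"ry":0,"rz":0,"fingers":0},{"dx":-0.4,"dy":1,"dz":-0.8,"rx":0,"ry":0,"rz":0,"fingers":0},{"dx":-0.4,"dy":1,"dz":-0.8,"rx":0,"ry":0,"rz":0,"fingers":0}]' | sed -n 1,2p
python3 -c "
from look import *
see('orange','w9.png',near=(.651,.274),ztop=.066)"
```

```text
position: [0.5174, 0.2511, 0.1412]
orientation: [-2.245, -2.197, 0.009]
force: [0.4, 1.5, 0.4]
t: 33.35
position: [0.6368, 0.202, 0.2368]
orange centre [654.3 274.4] size [36.7 49.7] long axis deg -23.5 px (307, 88, 58, 51) cam [0.638 0.269 0.38 ]
t 33.4 tcp [0.6362 0.2028 0.2363] tooly -1.13 -> dxyz [ 0.599  0.139 -0.   ] rz 0.249 F [-0.4  0.2  0.1] w 0.0856 q7 -0.07
```

View pics/w9.png

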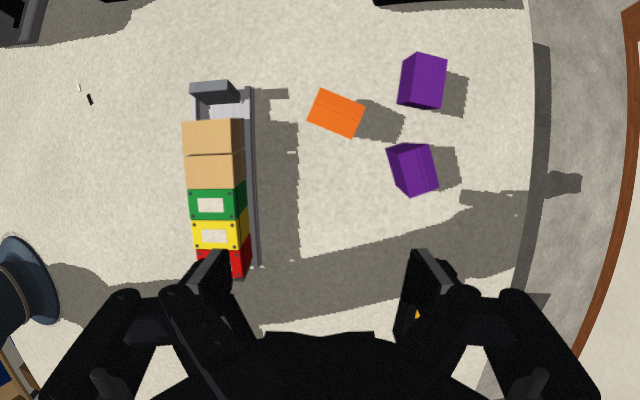

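The row of five is against the stop. The wedge is at (336,113) with yaw -23.5°. I need to know which of its faces leans, so I'll enlarge it in the views already taken.

```bash
python3 -c "
import cv2,numpy as np
f=lambda n,x,y,w:cv2.resize(cv2.imread('pics/'+n)[y:y+w,x:x+w],(260,260),interpolation=2)
cv2.imwrite('pics/c3.png',np.hstack([f('scene0.png',400,170,50),f('w2.png',380,200,65),f('w9.png',300,80,75)]))"
```

```text
(no output)
```

View pics/c3.png

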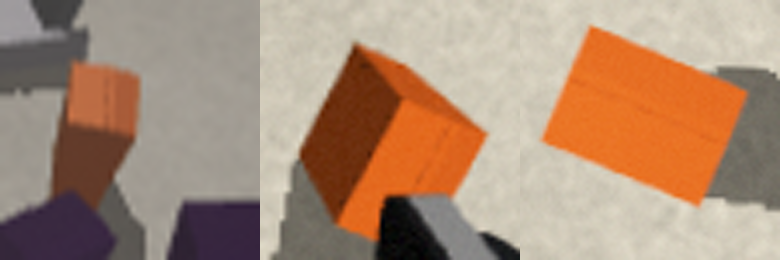

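The left crop shows the right (+y) side leaning inward and the left side upright, so the wedge's +y is close to world +y. Its base centre is then (0.6515, 0.268). I'll part-close the fingers to clear the purple block.

```bash
python3 -m handwheel '[{"dx":0.3,"dy":0.1,"dz":0.1,"rx":0,"ry":0,"rz":0.08,"fingers":0.2},{"dx":0.585,"dy":0.133,"dz":0.3,"rx":0,"ry":0,"rz":0.16,"fingers":0.2},{"dx":0.585,"dy":0.133,"dz":0.6,"rx":0,"ry":0,"rz":0.249,"fingers":0.2},{"dx":0.585,"dy":0.133,"dz":0.9,"rx":0,"ry":0,"rz":0.249,"fingers":0.2},{"dx":0.585,"dy":0.133,"dz":0.9,"rx":0,"ry":0,"rz":0.249,"fingers":0.2},{"dx":0.585,"dy":0.133,"dz":0.9,"rx":0,"ry":0,"rz":0.249,"fingers":0.2},{"dx":0.585,"dy":0.133,"dz":0.9,"rx":0,"ry":0,"rz":0.249,"fingers":0.2}]' | sed -n 2p
python3 -c "
from look import *
go(.6535,.2726,-23.5,.03)"
```

```text
position: [0.6557, 0.2721, 0.1314]
t 33.98 tcp [0.6557 0.2721 0.1314] tooly -23.56 -> dxyz [-0.004 -0.019  0.845] rz -0.001 F [ 0.7 -0.3  1.4] w 0.0682 q7 -0.44
```

```bash
python3 -m handwheel '[{"dx":-0.003,"dy":-0.018,"dz":0.3,"rx":0,"ry":0,"rz":0,"fingers":0.2},{"dx":-0.003,"dy":-0.018,"dz":0.6,"rx":0,"ry":0,"rz":0,"fingers":0.2},{"dx":-0.003,"dy":-0.018,"dz":0.83,"rx":0,"ry":0,"rz":0,"fingers":0.2},{"dx":-0.003,"dy":-0.018,"dz":0.83,"rx":0,"ry":0,"rz":0,"fingers":0.2},{"dx":-0.003,"dy":-0.018,"dz":0.83,"rx":0,"ry":0,"rz":0,"fingers":1},{"dx":-0.003,"dy":-0.018,"dz":0.83,"rx":0,"ry":0,"rz":0,"fingers":1},{"dx":-0.003,"dy":-0.018,"dz":0.83,"rx":0,"ry":0,"rz":0,"fingers":1},{"dx":-0.003,"dy":-0.018,"dz":0.83,"rx":0,"ry":0,"rz":0,"fingers":1},{"dx":-0.003,"dy":-0.018,"dz":0.83,"rx":0,"ry":0,"rz":0,"fingers":1}]' 
python3 -m handwheel '[{"dx":0,"dy":0,"dz":-0.35,"rx":0,"ry":0,"rz":0,"fingers":1},{"dx":0,"dy":0,"dz":-0.7,"rx":0,"ry":0,"rz":0,"fingers":1},{"dx":-0.1,"dy":-0.3,"dz":-0.95,"rx":0,"ry":0,"rz":0,"fingers":1},{"dx":-0.2,"dy":-0.6,"dz":-0.95,"rx":0,"ry":0,"rz":-0.06,"fingers":1},{"dx":-0.3,"dy":-0.9,"dz":-0.95,"rx":0,"ry":0,"rz":-0.12,"fingers":1},{"dx":-0.3,"dy":-1,"dz":-0.95,"rx":0,"ry":0,"rz":-0.248,"fingers":1},{"dx":-0.3,"dy":-1,"dz":-0.95,"rx":0,"ry":0,"rz":-0.248,"fingers":1},{"dx":-0.3,"dy":-1,"dz":-0.95,"rx":0,"ry":0,"rz":-0.248,"fingers":1},{"dx":-0.3,"dy":-1,"dz":-0.95,"rx":0,"ry":0,"rz":-0.248,"fingers":1}]' | sed -n 2p
python3 -c "
from look import *
go(.5201,.292,-1.15,.085)
snap('wrist','w10.png')"
```

```text
t: 34.73
position: [0.6554, 0.273, 0.0338]
orientation: [2.628, 1.72, 0.009]
force: [0.2, -0.6, 6.3]
width: 0.0491
grasp_force: 63.9
position: [0.5293, 0.2877, 0.1454]
t 35.48 tcp [0.5293 0.2877 0.1454] tooly -1.39 -> dxyz [ 0.033 -0.078  0.503] rz -0.003 F [-1.  -0.1 -1.1] w 0.0492 q7 -0.22
```

View pics/w10.png

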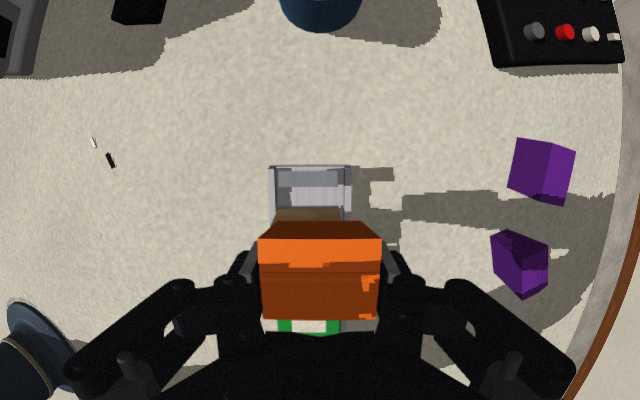

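The wedge is gripped with its leaning face toward +y (the wall). Its top face spans rows 238 to 320; I'll check where its upright edge is relative to the TCP.

```bash
python3 -c "
from look import *
s=get_state(); print(cast('wrist',[(320,238),(320,320),(260,290),(381,290)],.1776,s).round(4))
go(.5201,.292,-1.15,.085)"
```

```text
[[0.5302 0.3094 0.1776]
 [0.5293 0.2703 0.1776]
 [0.5046 0.2861 0.1776]
 [0.5553 0.2848 0.1776]]
t 35.53 tcp [0.5296 0.2874 0.1451] tooly -1.42 -> dxyz [ 0.036 -0.081  0.501] rz -0.003 F [ 0.1 -1.1 -1.7] w 0.0492 q7 -0.22
```

```bash
python3 -m handwheel '[{"dx":0.043,"dy":-0.08,"dz":0,"rx":0,"ry":0,"rz":-0.002,"fingers":1},{"dx":0.043,"dy":-0.08,"dz":0.2,"rx":0,"ry":0,"rz":-0.002,"fingers":1},{"dx":0.043,"dy":-0.08,"dz":0.4,"rx":0,"ry":0,"rz":-0.002,"fingers":1},{"dx":0.043,"dy":-0.08,"dz":0.46,"rx":0,"ry":0,"rz":-0.002,"fingers":1},{"dx":0.043,"dy":-0.08,"dz":0.46,"rx":0,"ry":0,"rz":-0.002,"fingers":1},{"dx":0.043,"dy":-0.08,"dz":0.46,"rx":0,"ry":0,"rz":-0.002,"fingers":1}]' | sed -n 2,4p
python3 -c "
from look import *
go(.5201,.291,-1.15,.0558)"
```

```text
position: [0.5195, 0.2929, 0.0892]
orientation: [2.243, 2.199, -0.001]
force: [-0.4, -0.9, -1.1]
t 36.03 tcp [0.5195 0.2929 0.0892] tooly -1.13 -> dxyz [-0.015  0.005  0.278] rz 0.0 F [-0.4 -0.9 -1.1] w 0.0493 q7 -0.18
```

```bash
python3 -m handwheel '[{"dx":-0.01,"dy":0.004,"dz":0.07,"rx":0,"ry":0,"rz":0,"fingers":1},{"dx":-0.017,"dy":0.004,"dz":0.14,"rx":0,"ry":0,"rz":0,"fingers":1},{"dx":-0.023,"dy":0.004,"dz":0.2,"rx":0,"ry":0,"rz":0,"fingers":1},{"dx":-0.023,"dy":0.004,"dz":0.2,"rx":0,"ry":0,"rz":0,"fingers":1}]' | sed -n 2,4p
python3 -m handwheel '[{"dx":0,"dy":0,"dz":0.03,"rx":0,"ry":0,"rz":0,"fingers":1},{"dx":0,"dy":0,"dz":0.06,"rx":0,"ry":0,"rz":0,"fingers":1},{"dx":0,"dy":0,"dz":0.06,"rx":0,"ry":0,"rz":0,"fingers":1}]' | sed -n 2,4p
```

```text
position: [0.5189, 0.2902, 0.0638]
orientation: [-2.242, -2.2, 0.002]
force: [0.0, -0.5, -1.5]
position: [0.5199, 0.2897, 0.0575]
orientation: [2.242, 2.199, -0.0]
force: [0.6, -0.5, -1.5]
```

Nearly at the jam depth (0.056) with no resistance yet. I'll press on in small steps.

```bash
python3 -m handwheel '[{"dx":0,"dy":0,"dz":0.015,"rx":0,"ry":0,"rz":0,"fingers":1},{"dx":0,"dy":0,"dz":0.025,"rx":0,"ry":0,"rz":0,"fingers":1},{"dx":0,"dy":0,"dz":0.025,"rx":0,"ry":0,"rz":0,"fingers":1}]' | sed -n 2,4p
python3 -m handwheel '[{"dx":0,"dy":0,"dz":0.01,"rx":0,"ry":0,"rz":0,"fingers":1},{"dx":0,"dy":0,"dz":0.015,"rx":0,"ry":0,"rz":0,"fingers":1},{"dx":0,"dy":0,"dz":0.015,"rx":0,"ry":0,"rz":0,"fingers":1}]' | sed -n 2,4p
```

```text
position: [0.5202, 0.2894, 0.0559]
orientation: [2.243, 2.199, 0.001]
force: [-1.2, -3.0, 6.4]
position: [0.5203, 0.2893, 0.0557]
orientation: [-2.243, -2.198, -0.001]
force: [-5.6, -4.5, 18.6]
```

```bash
python3 -m handwheel '[{"dx":0,"dy":0,"dz":0.002,"rx":0,"ry":0,"rz":0,"fingers":1},{"dx":0,"dy":0,"dz":0.002,"rx":0,"ry":0,"rz":0,"fingers":0},{"dx":0,"dy":0,"dz":0,"rx":0,"ry":0,"rz":0,"fingers":0},{"dx":0,"dy":0,"dz":0,"rx":0,"ry":0,"rz":0,"fingers":0},{"dx":0,"dy":0,"dz":0,"rx":0,"ry":0,"rz":0,"fingers":0},{"dx":0,"dy":0,"dz":-0.2,"rx":0,"ry":0,"rz":0,"fingers":0},{"dx":0,"dy":0,"dz":-0.5,"rx":0,"ry":0,"rz":0,"fingers":0},{"dx":0,"dy":0,"dz":-1,"rx":0,"ry":0,"rz":0,"fingers":0},{"dx":0,"dy":0,"dz":-1,"rx":0,"ry":0,"rz":0,"fingers":0}]' | sed -n 2,4p
python3 -m handwheel '[{"dx":-0.3,"dy":0,"dz":-0.3,"rx":0,"ry":0,"rz":0,"fingers":0},{"dx":-0.6,"dy":0,"dz":-0.6,"rx":0,"ry":0,"rz":0,"fingers":0},{"dx":-1,"dy":0,"dz":-0.6,"rx":0,"ry":0,"rz":0,"fingers":0},{"dx":-1,"dy":0,"dz":-0.6,"rx":0,"ry":0,"rz":0,"fingers":0},{"dx":-1,"dy":0,"dz":-0.6,"rx":0,"ry":0,"rz":0,"fingers":0},{"dx":-1,"dy":0,"dz":-0.6,"rx":0,"ry":0,"rz":0,"fingers":0}]' | sed -n 1,2p
python3 -c "
from look import *
see('orange','w11.png',.088,(.52,.29))
a=cv2.imread('pics/w11.png')[60:330,220:420]; b=cv2.resize(get_image('scene')[:,:,::-1][140:230,320:440],None,fx=3,fy=3)
cv2.imwrite('pics/c4.png',np.hstack([a,b]))"
```

```text
position: [0.5218, 0.2908, 0.1773]
orientation: [2.242, 2.199, 0.009]
force: [1.9, 0.6, -0.2]
t: 38.37
position: [0.5172, 0.1694, 0.245]
orange centre [519.9 290.3] size [36.4 48.7] long axis deg -1.2 px (294, 46, 52, 37) cam [0.518 0.236 0.388]
t 38.42 tcp [0.5169 0.171  0.2445] tooly -1.06 -> dxyz [0.994 0.006 0.001] rz 0.001 F [-0.2  0.2 -0.3] w 0.0859 q7 -0.15
```

View pics/c4.png

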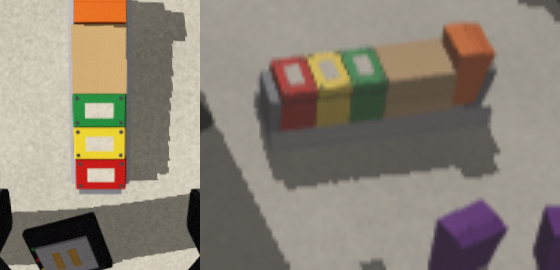

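The picture shows the five blocks upright and tight in the channel, with the orange wedge seated at the wall. Handing in.

```bash
python3 -c "
from rig import *
print(finish_job())"
```

```text
the job is handed in; nothing more can be done
None
```

I tested red, yellow and green in order (blue was absent), stood them in the carrier with two dummies against the stop, and jammed the orange wedge in at about 19 N; the job is handed in at about 38 s, but no verdict came back.

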